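Load a specimen block and roll it under the microscope lens

ROBOT

A 7-joint arm with a two-finger parallel gripper is mounted at the origin on the work surface. World frame = base frame: x ahead of the robot, y to its left, z up, the work surface at z = 0. Lengths are in m, angles in rad, forces in N, time in s.
With the tool pointing down it reaches from about 0.375 to 0.925 m from the base axis. Payload 3.1 kg.
Tool frame: the origin (TCP) lies at the very end of the fingers, on their centre line; the grasp point (between the pads) lies 19 mm behind it; z points along the fingers, y is the direction in which the jaws open and shut (so a half turn about z gives the same grasp; the last joint's range is limited). The gripper opens to 85 mm and grips with 20 to 120 N. Pads are 22 mm wide; open, the fingers measure 114 mm over their backs; the gripper's body (76 mm by 85 mm) begins 54 mm behind the grasp point. The pads swing forward as they close: fully open they stand 13 mm farther back than shut.
Start: joints at [-0.098, 0.383, 0.044, 1.598, -0.018, 1.161, -0.05], TCP at [0.65, 0, 0.231] pointing down, gripper open.
Joint ranges: [-2.61, 2.61], [-0.41, 2.15], [-1.48, 1.57], [0, 2.5], [-1.57, 4.71], [0.05, 1.97], [-2.85, 2.85]. Speed limits (rad/s): [2.79, 2.79, 3.14, 3.14, 3.14, 3.14, 3.14].

INTERFACE

Orientations are given as a unit quaternion [w, x, y, z].
In Python, from bench import observe, read_camera, hand_in, boxes_of, regions_of, mark_of gives the robot as it stands. The module is installed in compiled form; this text tells all that it offers.
- The arm moves only by the tool send_rows, never from a script. Its argument "commands" is text: rows parted by semicolons, each of 5 numbers parted by spaces: the opening, from 0 (shut) to 1 (fully open), then the shift along the tool's x, y, z in m, then the turn about the tool's z in rad. A call has 1 to 20 rows; each row shifts and turns the pose as measured when the row begins, along the tool's axes as they then stand; what a row does not reach is not made up. A row lasts 1/10 s, in which the tool goes at most 50 mm and 8.59 degrees, less where a joint would pass 70% of its speed; a pose out of reach is approached as far as the arm can. A call is refused whole if a number of a shift passes 0.05 or a number of a turn 0.15, either way. A call with a gripper value outside its range is refused whole. The fingers move at their own pace and stop on an object; "grip_force" is the grip in N (left out, the last holds). Time passes only in rows, so rows that do not move let the fingers close. It gives the time, the measured TCP pose, the force and the opening at its end, in the units of the state.
- observe(): the state, without advancing time (a new reading comes with each control period).
- read_camera(name): name is "scene" or "side" or "wrist"; returns a dict with "img" (384x512x3 uint8, blue, green, red), "camera_matrix" (3x3 intrinsics, pixels), "origin" and "attitude" of the camera in the world. Camera axes: x right, y down, z forward; pixel columns grow to the right and rows downward; lengths in m; the calibration is good to about 2 mm. The wrist camera is an equidistant fisheye: a pixel r from the principal point sees the ray r / f radians off the axis. A picture is of the moment at which its call begins. There is no depth.
- hand_in(): hands the job in, once; it reports no verdict.
Trained networks look in the newest picture that a camera, given by its name, has taken for a name from the list of things; names that differ only in an ending like _2 or _b are one class to them, and where a whole thing is asked for, a point or a joint stands for the part that bears it (a point fixed in the world has none). Each returns a list of dicts, best first, with "conf" (0 to 1); they miss things now and then, are a little off and sometimes report something else, mostly with a low value. They report only what shows in the picture. A call takes as long as a camera call. They do not tell look-alikes from the thing itself.
- boxes_of(query, camera): "position" ([row, column] in pixels, amid what is visible of it).
- regions_of(query, camera): "pixels" (384x512 bool, what is visible of it) and "position" ([row, column] in pixels, amid what is visible of it).
- mark_of(query, camera): "position" ([row, column] in pixels: a listed point, or the origin of a listed thing).
The state is a dict: "time": time; "qpos": joint angles; "qvel": joint speeds; "joint_efforts": joint torques, N m; "position": TCP position; "tcp_rot": TCP orientation; "contact_force": force on the tool from outside, world axes, zero at the start; "torque": the same for the moment, N m; "finger_gap": finger opening in m.
Only numpy, scipy, OpenCV 4.12 (cv2) and the standard library are available. Lean on these libraries where they do the work, as an engineer would, in place of code of your own. Each camera call takes 0.05 s, during which the arm holds its last target.

TASK

Set the rectangular clear specimen block flat into the pocket of the microscope's shuttle and let go of it. Then, touching only the ribbed thumbwheel in the slot with a fingertip, roll it stroke by stroke towards the lens until the block is centred under the lens and the shuttle's pointers line up with the brass posts; never press on the microscope with more than about 10 N. Leave the block seated there and everything else on the table where it was.

Things in the scene. Friction and masses are not known exactly. Their poses are not given: they have to be found in the camera images.
- block: Loose clear (greyish) resin block with a dark insect in its top, 28 (x) x 44 (y) x 20 (z) mm, 35 g. Origin: centre of its underside; z up. Half a turn about z makes no difference.
- scope: The microscope, fixed. Origin on the table in the middle of the base; x across it, y along it towards the column, z up. Base 150 mm wide (x), from y = -155 to +190 mm; flat deck 45 mm above the table. White column at y = 163 mm with an overhanging head. Nothing overhangs where y is below 40 mm.
- lens (a point): Lower end of the 20 mm wide lens tube, on the lens axis, 100 mm above the table (scope axes). From 142 mm above the table upwards a 54 mm wide head surrounds the axis.
- shuttle: Aluminium shuttle that slides along the scope's y on the deck. Origin: centre of the floor of its pocket, 50 to 54 mm above the table; axes as the scope's. Pocket 31 (x) x 47 (y) mm inside, 6 mm deep, walls 4 mm. A flat pointer with a dark line sticks out to 52 mm on each side. It starts 80 to 100 mm short of the lens axis (at smaller y) and can run 15 mm past it.
- view (a point): Point on the lens axis at the height of the pocket floor (scope axes). The shuttle's origin is here when the block is centred under the lens. Two brass posts, 9 mm high, stand beside it on the deck at x = +-62 mm.
- slot (a point): Centre of the thumbwheel's slot, 17 (x) x 40 (y) mm, at deck height (scope axes). The black ribbed wheel, 36 mm across and 14 mm wide, axle along x, pokes out here with its top straight above this point, 5 to 12 mm above the deck: how far is not measured.
- axle (a point): Nominal middle of the axle, 9.5 mm below the deck (scope axes; fixed, it does not show the real height). The axle is sprung: 1 mm down per 2.5 N. Rolling takes 1.5 to 2 N along the rim; pressed with less than about 4 N a fingertip may slip, above 12 N is damage. The shuttle is geared to it: it goes as far, and the same way, as the wheel's top is rolled, and stays.
- dome: Bystander: round clear magnifier dome, 48 mm wide, 22 mm high; origin under its centre.
- dish: Bystander: closed round glass dish, 60 mm wide, 14 mm high; origin under its centre.
- eraser: Bystander: white eraser, 50 (x) x 22 (y) x 12 mm; origin under its centre.
- jar: Bystander: jar, 52 mm wide, 70 mm high; origin under its centre.
- slidebox: Bystander: wooden slide box, 85 (x) x 100 (y) x 35 mm; origin under its centre.
- pencup: Bystander: grey cup, 74 mm wide, 95 mm high; origin under its centre.
There are look-alikes about, which are no part of the job. Of the things that look like the block, the middle-sized one is meant.

How it is judged:
On the way, in this order (a step that is already met when the one before it is completed fails the run):
1. the block sits flat in the shuttle's pocket, released, with the shuttle still on the loading side (x of block in the frame of shuttle between -0.003 and 0.003 m and y of block in the frame of shuttle between -0.003 and 0.003 m and z of block in the frame of shuttle below 0.002 m and angle between block's own z axis and vertical below 0.06 rad and contact force between the fingers and block below 0.1 N and horizontal distance between shuttle and view above 0.06 m), for 0.2 s.
2. a fingertip on the microscope's wheel drives the loaded shuttle towards the lens (x of block in the frame of shuttle between -0.003 and 0.003 m and y of block in the frame of shuttle between -0.003 and 0.003 m and z of block in the frame of shuttle below 0.002 m and angle between block's own z axis and vertical below 0.06 rad and contact force between the fingers and scope above 0.5 N and contact force between the fingers and shuttle below 0.1 N and horizontal distance between shuttle and view below 0.05 m), for 0.05 s.
At the end, for the whole second after the job is handed in: The block lies flat in the shuttle's pocket (within 3 mm of its centre each way, within 2 mm of the floor), its centre within 5 mm of the lens axis seen from above, block and shuttle at rest (x of block in the frame of shuttle between -0.003 and 0.003 m and y of block in the frame of shuttle between -0.003 and 0.003 m and z of block in the frame of shuttle below 0.002 m and angle between block's own z axis and vertical below 0.06 rad and horizontal distance between block and view below 0.005 m and linear speed of each of block, shuttle below 0.01 m/s); the robot touches nothing.
It fails at once if the fingers press on the microscope (wheel included) with more than 12 N (contact force between the fingers and scope above 12 N).
It fails at once if the robot touches the shuttle or the block once the shuttle is on its way (less than 70 mm from the lens axis): only the wheel may drive it (horizontal distance between shuttle and view below 0.07 m and (contact force between any of the fingers, the arm and shuttle above 0.5 N or contact force between any of the fingers, the arm and block above 0.5 N)).
It fails at once if a bystander is moved by more than 20 mm (distance of any of dome, dish, eraser, jar, slidebox, pencup from where it was at the start of the episode above 0.02 m).
It also fails if it takes over 58 s, if anything falls off the work surface, if the arm or the gripper's body presses on something with over 40 N, if the wrist force passes 120 N, or if a joint passes its speed limit or range.

## Working session

There is one attempt and no reset: what is moved stays moved. The work goes in short steps, Python scripts to look and compute and a tool call to move; the robot and the scene stay as the last step left them, time stands still between calls to the robot, and variables do not carry over. Pictures are saved under pics/ and viewed, and the job is handed in when it is done.

Besides the shell and the picture viewer there is one more tool, called after "Request:" as name(argument=value, ...) on one line, values as JSON. send_rows: Moves the arm, as the interface text tells. Its arguments: {"type":"object","properties":{"commands":{"type":"string"},"grip_force":{"type":"number"}},"required":["commands"]}

```bash
mkdir -p pics
cat > h.py <<'E'
import numpy as np, cv2
from bench import *
E
python3 - <<'E'
from h import *
for n in ["scene","side","wrist"]:
    c=read_camera(n); cv2.imwrite(f"pics/{n}0.png",c["img"])
    print(n,c["camera_matrix"],c["origin"],c["attitude"])
o=observe(); print({k:np.round(v,4) for k,v in o.items()})
E
```

```text
scene [[479.4363182    0.         254.20627872]
 [  0.         479.4363182  191.25398705]
 [  0.           0.           1.        ]] [ 1.36837367 -0.20960049  1.24473833] [-0.23358202  0.76421813  0.5725339  -0.18334398]
side [[446.89124235   0.         258.21708777]
 [  0.         446.89124235 189.34994418]
 [  0.           0.           1.        ]] [ 0.34118821 -0.65189573  0.94935946] [-0.325648    0.92329893 -0.19408103  0.06168489]
wrist [[297.31863964   0.         252.40866068]
 [  0.         297.31863964 190.76326588]
 [  0.           0.           1.        ]] [0.64864153 0.07789423 0.37235301] [ 1.53883866e-01  9.88088085e-01  2.25886634e-04 -1.28077746e-03]
{'time': np.float64(0.15), 'qpos': array([-0.0978,  0.3837,  0.0439,  1.5992, -0.0179,  1.1612, -0.0499]), 'qvel': array([ 0.0001, -0.0024,  0.0014, -0.0052,  0.0007,  0.0008,  0.0007]), 'joint_efforts': array([ 2.20000e-03, -4.34053e+01,  1.02680e+00, -2.49981e+01,
        1.07000e-02,  7.30000e-03,  0.00000e+00]), 'position': array([ 0.6493, -0.    ,  0.2302]), 'tcp_rot': array([-7.000e-04,  7.071e-01,  7.071e-01, -8.000e-04]), 'contact_force': array([-0.0122, -0.0831,  0.9491]), 'torque': array([ 0.0246,  0.0002, -0.0005]), 'finger_gap': np.float64(0.0856)}
```

View pics/scene0.png

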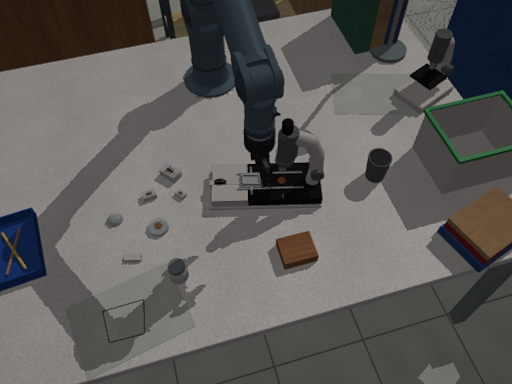

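View pics/side0.png

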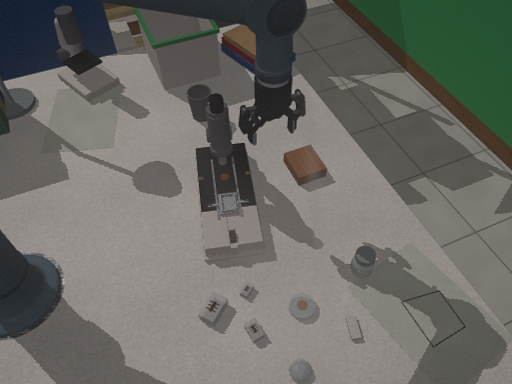

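View pics/wrist0.png

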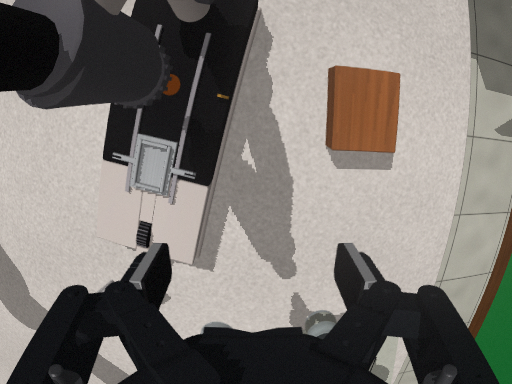

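```bash
cat > h.py <<'E'
import numpy as np, cv2
from bench import *
from scipy.spatial.transform import Rotation as R
def rot(q): return R.from_quat([q[1],q[2],q[3],q[0]])
def ray(c,name,rc):
    K=c["camera_matrix"]; r,cc=rc
    x=(cc-K[0,2])/K[0,0]; y=(r-K[1,2])/K[1,1]
    if name=="wrist":
        t=np.hypot(x,y); s=np.sin(t)/t if t>1e-9 else 1
        d=np.array([x*s,y*s,np.cos(t)])
    else: d=np.array([x,y,1.])
    d=rot(c["attitude"]).apply(d); return np.array(c["origin"]),d/np.linalg.norm(d)
def proj(c,name,p):
    K=c["camera_matrix"]; v=rot(c["attitude"]).inv().apply(np.atleast_2d(p)-c["origin"])
    if name=="wrist":
        rho=np.hypot(v[:,0],v[:,1]); t=np.arctan2(rho,v[:,2]); k=t/np.maximum(rho,1e-9)
        x,y=v[:,0]*k,v[:,1]*k
    else: x,y=v[:,0]/v[:,2],v[:,1]/v[:,2]
    return np.stack([K[1,1]*y+K[1,2],K[0,0]*x+K[0,2]],1)
def onz(c,name,rc,z):
    o,d=ray(c,name,rc); return o+d*(z-o[2])/d[2]
def tri(rays):
    A=np.zeros((3,3));b=np.zeros(3)
    for o,d in rays:
        P=np.eye(3)-np.outer(d,d);A+=P;b+=P@o
    x=np.linalg.solve(A,b); return x,[np.linalg.norm((np.eye(3)-np.outer(d,d))@(x-o)) for o,d in rays]
E
python3 - <<'E'
from h import *
names=["scene","side","wrist"]
C={n:read_camera(n) for n in names}
zs=dict(block=0,scope=0,lens=.1,shuttle=.052,view=.052,slot=.045,axle=.0355,dome=0,dish=0,eraser=0,jar=0,slidebox=0,pencup=0)
for q,z in zs.items():
    for n in names:
        for m in mark_of(q,n):
            if m["conf"]>.25: print(q,n,round(m["conf"],2),np.round(m["position"],1),np.round(onz(C[n],n,m["position"],z),4))
print(observe()["time"])
E
```

```text
block scene 0.81 [173.5 168.6] [ 0.3942 -0.2341  0.    ]
block scene 0.54 [192.6 184. ] [ 0.4824 -0.2009  0.    ]
block scene 0.46 [201.2 148.6] [ 0.4828 -0.3134  0.    ]
block side 0.84 [310.5 212. ] [ 0.4004 -0.2261  0.    ]
block side 0.63 [331.9 254.3] [ 0.4679 -0.3092  0.    ]
block side 0.51 [289.6 248. ] [ 0.4938 -0.2118  0.    ]
block wrist 0.6 [292.4 108.6] [ 0.4026 -0.2236  0.    ]
scope scene 0.85 [191.3 263.6] [0.5493 0.041  0.    ]
scope side 0.59 [208.  230.1] [0.5407 0.023  0.    ]
scope side 0.45 [268.9 359.7] [ 0.7572 -0.2697  0.    ]
scope wrist 0.84 [139.4 164.3] [0.5341 0.0287 0.    ]
lens scene 0.56 [169.3 284.5] [0.5565 0.1037 0.1   ]
lens side 0.73 [202.4 226. ] [ 0.5168 -0.0286  0.1   ]
lens side 0.66 [159.6 220.4] [0.5529 0.1064 0.1   ]
lens wrist 0.8 [ 82.7 154.8] [0.5575 0.0964 0.1   ]
shuttle scene 0.78 [177.4 255.4] [0.5265 0.0213 0.052 ]
shuttle side 0.75 [200.9 227.3] [0.5314 0.0097 0.052 ]
shuttle wrist 0.82 [168.2 152.8] [0.5337 0.0027 0.052 ]
shuttle wrist 0.52 [ 82.5 167.7] [0.5564 0.0988 0.052 ]
view scene 0.88 [178.  283.3] [0.5533 0.1029 0.052 ]

[... 679 characters left out ...]
.9] [ 0.584  -0.2983  0.    ]
dish wrist 0.68 [333.6 218.1] [ 0.5892 -0.2996  0.    ]
eraser scene 0.52 [259.1 133.9] [ 0.6697 -0.3855  0.    ]
eraser side 0.8 [332.8 351.2] [ 0.6587 -0.3954 -0.    ]
eraser wrist 0.42 [237. 144.] [ 0.4892 -0.1125  0.    ]
jar scene 0.72 [277.6 179.4] [ 0.7637 -0.2705  0.    ]
jar side 0.7 [267.9 359.8] [ 0.7588 -0.2675  0.    ]
jar wrist 0.65 [323.6 322.2] [ 0.7675 -0.2791  0.    ]
slidebox scene 0.96 [257.  296.2] [0.7958 0.0648 0.    ]
slidebox side 0.95 [168.5 302.7] [0.7783 0.0686 0.    ]
slidebox wrist 0.6 [109.  356.1] [0.782  0.0695 0.    ]
pencup scene 0.8 [171.9 372.7] [0.5771 0.4005 0.    ]
pencup side 0.77 [114.8 203.4] [0.5958 0.397  0.    ]
2.25
```

Request:
send_rows(commands="1 -0.039 -0.026 0 0;1 -0.039 -0.026 0 0;1 -0.039 -0.026 0 0;1 -0.039 -0.026 0 0;1 -0.039 -0.026 0 0;1 -0.039 -0.026 0 0;1 -0.039 -0.026 0 0;1 0 0 0 0")

```text
time: 3.05
position: [0.4646, -0.2801, 0.2305]
tcp_rot: [0.001, 0.704, 0.71, 0.002]
contact_force: [0.1, -0.4, -0.4]
finger_gap: 0.0852
```

Run:
```python
from h import *
C={n:read_camera(n) for n in ["wrist","side","scene"]}
import pickle; pickle.dump(C,open("c1.pkl","wb"))
cv2.imwrite("pics/w1.png",C["wrist"]["img"])
s=C["side"]["img"][270:350,180:280]; cv2.imwrite("pics/s1.png",cv2.resize(s,None,fx=7,fy=7,interpolation=cv2.INTER_CUBIC))
for m in mark_of("block","wrist"): print(m, onz(C["wrist"],"wrist",m["position"],0))
o=observe(); print(o["time"],o["position"],o["tcp_rot"],o["contact_force"])
```

```text
{'position': [180.3, 258.9], 'conf': 0.94} [ 0.47356335 -0.30660869  0.        ]
{'position': [119.0, 204.1], 'conf': 0.83} [ 0.40388587 -0.22684983  0.        ]
{'position': [109.4, 273.0], 'conf': 0.79} [ 0.48998291 -0.21477658  0.        ]
{'position': [160.7, 449.1], 'conf': 0.67} [ 0.76087282 -0.27170958  0.        ]
3.25 [ 0.47128514 -0.27022695  0.23024669] [6.83784849e-04 6.98780720e-01 7.15318159e-01 4.99682175e-03] [ 0.0985214   0.23843665 -0.50815542]
```

View pics/w1.png

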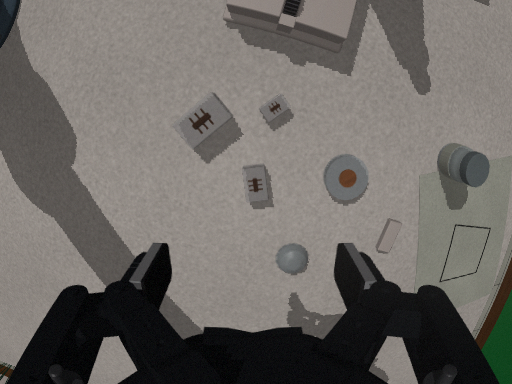

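View pics/s1.png

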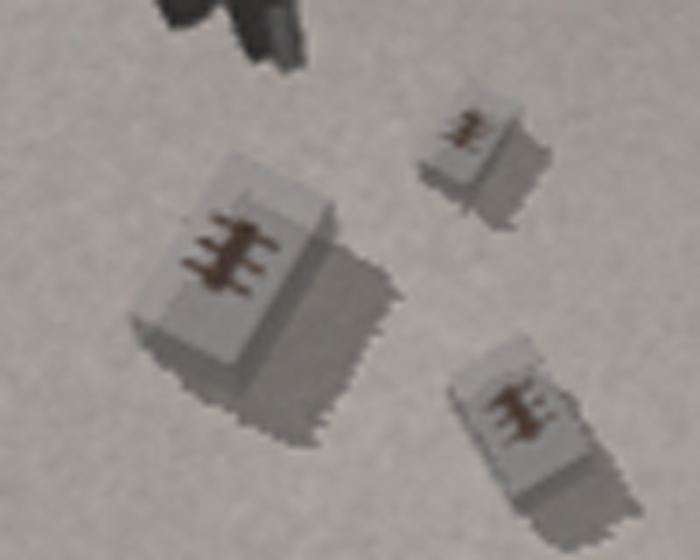

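Run:
```python
from h import *
import pickle; C=pickle.load(open("c1.pkl","rb"))
cv2.imwrite("pics/w1z.png",cv2.resize(C["wrist"]["img"][155:215,225:295],None,fx=10,fy=10,interpolation=cv2.INTER_CUBIC))
```

```text
(no output)
```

View pics/w1z.png

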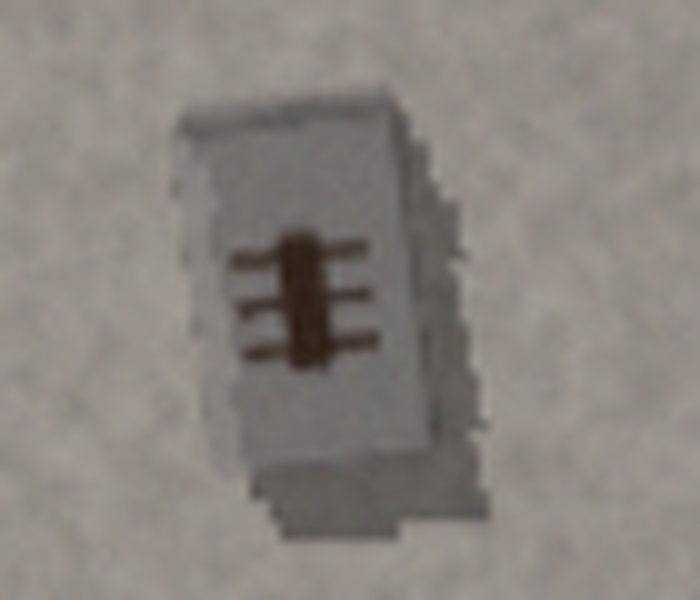

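Run:
```python
from h import *
from scipy.optimize import least_squares
import pickle; C=pickle.load(open("c1.pkl","rb"))
W=np.array([[215,135],[400,110],[435,445],[245,460]])/10+[225,155]   # col,row: -x+y, +x+y, +x-y, -x-y
S=np.array([[450,390],[525,340],[597,455],[515,498]])/7+[180,270]
# raw triangulation order in side: image up ~ +y?, 
for i,a in enumerate(W):
    for j,b in enumerate(S):
        x,e=tri([ray(C["wrist"],"wrist",a[::-1]),ray(C["side"],"side",b[::-1])])
        if max(e)<.006: print(i,j,np.round(x,4),np.round(e,4))
def corners(p,z):
    l=np.array([[-14,22],[14,22],[14,-22],[-14,-22]])/1000
    c,s=np.cos(p[2]),np.sin(p[2]); xy=l@np.array([[c,s],[-s,c]])+p[:2]
    return np.c_[xy,np.full(4,z)]
perm=None
for name,obs in [("wrist",W),("side",S)]:
  for k in range(4):
    o=np.roll(obs,k,axis=0)
    f=lambda p:(proj(C[name],name,corners(p,.02))[:,::-1]-o).ravel()
    r=least_squares(f,[.471,-.31,.1]); print(name,k,r.x,r.cost)
f=lambda p:np.r_[(proj(C["wrist"],"wrist",corners(p,p[3]))[:,::-1]-W).ravel(),(proj(C["side"],"side",corners(p,p[3]))[:,::-1]-S).ravel()]
for k in range(4):
    S2=np.roll(S,k,axis=0)
    f=lambda p:np.r_[(proj(C["wrist"],"wrist",corners(p,p[3]))[:,::-1]-W).ravel(),(proj(C["side"],"side",corners(p,p[3]))[:,::-1]-S2).ravel()]
    r=least_squares(f,[.471,-.31,.1,.02]); print("both",k,r.x,r.cost)
```

```text
0 0 [ 0.4551 -0.2895  0.0036] [0.0023 0.0023]
0 3 [ 0.4612 -0.306  -0.0588] [0.0047 0.0047]
1 1 [ 0.4803 -0.2855  0.0083] [0.0004 0.0004]
2 1 [ 0.4768 -0.3087  0.0671] [0.0055 0.0055]
2 2 [ 0.4856 -0.329   0.0113] [0.0004 0.0004]
3 1 [ 0.466  -0.3101  0.0735] [0.0044 0.0044]
3 3 [ 0.4594 -0.3311  0.0105] [0.0022 0.0022]
wrist 0 [ 0.47118821 -0.30587459  0.10949878] 7.728441800164262
wrist 1 [ 0.4711471  -0.3056387   1.68384776] 204.8253240710447
wrist 2 [ 0.47118821 -0.30587459 -3.03209352] 7.7284418001643695
wrist 3 [ 0.47114709 -0.30563871 -1.45773364] 204.8253240686629
side 0 [ 0.46727251 -0.31274752  0.13179934] 1.4960069651428813
side 1 [ 0.4674708  -0.3129222   1.71049137] 46.09706002691432
side 2 [ 0.46727251 -0.31274752 -3.00979301] 1.4960069651213386
side 3 [ 0.4674708  -0.3129222  -1.43109645] 46.09706002644246
both 0 [ 0.47080625 -0.30907036  0.11462972  0.0080107 ] 8.451221793631866
both 1 [ 0.47107717 -0.30917383  0.42164319  0.00618351] 483.4061249991281
both 2 [ 0.47100259 -0.30896368  0.08966777  0.00579568] 1092.0091748033992
both 3 [ 0.47075541 -0.30907506 -0.20216882  0.0067063 ] 459.7574711236984
```

Run:
```python
from h import *
import pickle
C={n:read_camera(n) for n in ["wrist","side","scene"]}
pickle.dump(C,open("c2.pkl","wb"))
cv2.imwrite("pics/w2z.png",cv2.resize(C["wrist"]["img"][155:215,225:295],None,fx=10,fy=10,interpolation=cv2.INTER_CUBIC))
a=C["scene"]["img"][180:220,130:190]; cv2.imwrite("pics/sc2z.png",cv2.resize(a,None,fx=12,fy=12,interpolation=cv2.INTER_CUBIC))
o=observe(); print(o["time"],o["position"],o["tcp_rot"],C["wrist"]["origin"])
```

```text
3.4 [ 0.47170276 -0.26947712  0.23004029] [5.55197097e-04 6.97946073e-01 7.16134582e-01 4.71496555e-03] [ 0.46750274 -0.19324919  0.3730792 ]
```

View pics/w2z.png

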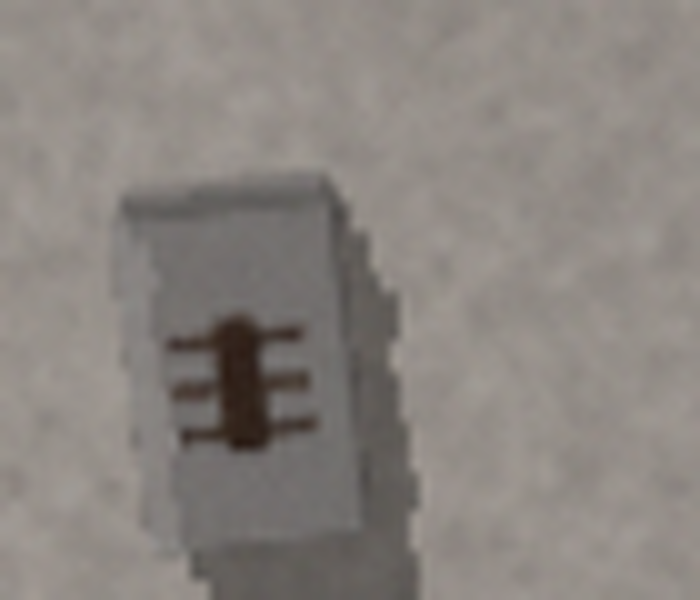

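View pics/sc2z.png

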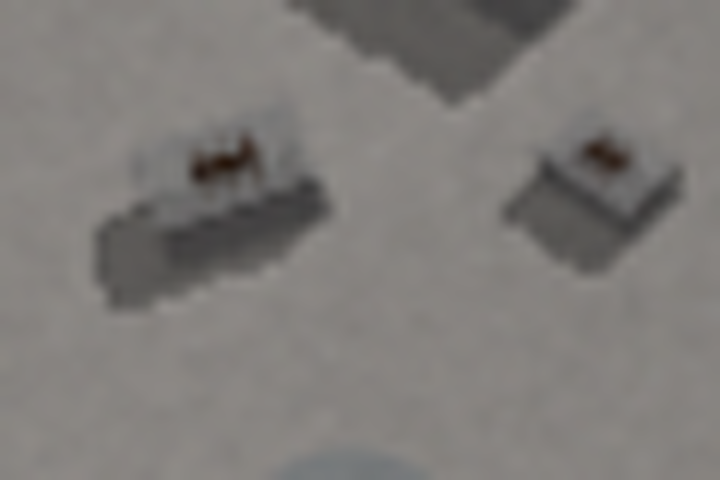

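```bash
cat >> h.py <<'E'
from scipy.optimize import least_squares
def corners(p,z,hx=14,hy=22):
    l=np.array([[-hx,hy],[hx,hy],[hx,-hy],[-hx,-hy]])/1000
    c,s=np.cos(p[2]),np.sin(p[2]); xy=l@np.array([[c,s],[-s,c]])+p[:2]
    return np.c_[xy,np.full(4,z)]
E
python3 - <<'E'
from h import *
import pickle; C=pickle.load(open("c2.pkl","rb"))
W=np.array([[122,212],[330,200],[360,530],[150,548]])/10+[225,155]
S=np.array([[450,390],[525,340],[597,455],[515,498]])/7+[180,270]
ins=[ray(C["wrist"],"wrist",(193.3,249.0)),ray(C["side"],"side",(270+411/7,180+518/7)),ray(C["scene"],"scene",(180+160/12,130+225/12))]
print(tri(ins),tri(ins[:2]))
for name,obs in [("wrist",W),("side",S)]:
    f=lambda p:(proj(C[name],name,corners(p,.02))[:,::-1]-obs).ravel()
    r=least_squares(f,[.471,-.31,.1]); print(name,r.x,r.cost)
f=lambda p:np.r_[(proj(C["wrist"],"wrist",corners(p,p[3]))[:,::-1]-W).ravel(),(proj(C["side"],"side",corners(p,p[3]))[:,::-1]-S).ravel()]
r=least_squares(f,[.471,-.31,.1,.02]); print("both",r.x,r.cost)
E
```

```text
(array([ 0.46780174, -0.30776254,  0.01808339]), [np.float64(0.0009327269787769834), np.float64(0.0012712988875171773), np.float64(0.0013576853778366953)]) (array([ 0.46835273, -0.3082468 ,  0.01556466]), [np.float64(0.00036636689752511756), np.float64(0.00036636689752516576)])
wrist [ 0.46875166 -0.30593001  0.10104893] 1.2943751914230939
side [ 0.46727251 -0.31274752  0.13179934] 1.4960069651428813
both [ 0.46875448 -0.30910005  0.10896766  0.00986084] 2.2109120743513406
```

Request:
send_rows(commands="1 -0.012 -0.002 0.035 -0.04;1 -0.012 -0.002 0.035 -0.04;1 -0.012 -0.001 0.035 0;1 -0.001 0 0.025 0;1 0 0 0 0;1 0 0 0 0")

```text
time: 4.0
position: [0.4804, -0.2996, 0.0983]
tcp_rot: [0.004, 0.66, 0.751, 0.007]
contact_force: [0.9, -0.4, 0.2]
finger_gap: 0.0855
```

Run:
```python
from h import *
import pickle
C={n:read_camera(n) for n in ["wrist"]}
pickle.dump(C,open("c3.pkl","wb"))
cv2.imwrite("pics/w3z.png",cv2.resize(C["wrist"]["img"][200:320,170:340],None,fx=4.5,fy=4.5,interpolation=cv2.INTER_CUBIC))
o=observe(); print(o["time"],o["position"],o["tcp_rot"],C["wrist"]["origin"])
```

```text
4.05 [ 0.480335   -0.29907162  0.09837663] [0.00356913 0.66031768 0.75094153 0.00739158] [ 0.46748032 -0.22314355  0.24094296]
```

View pics/w3z.png

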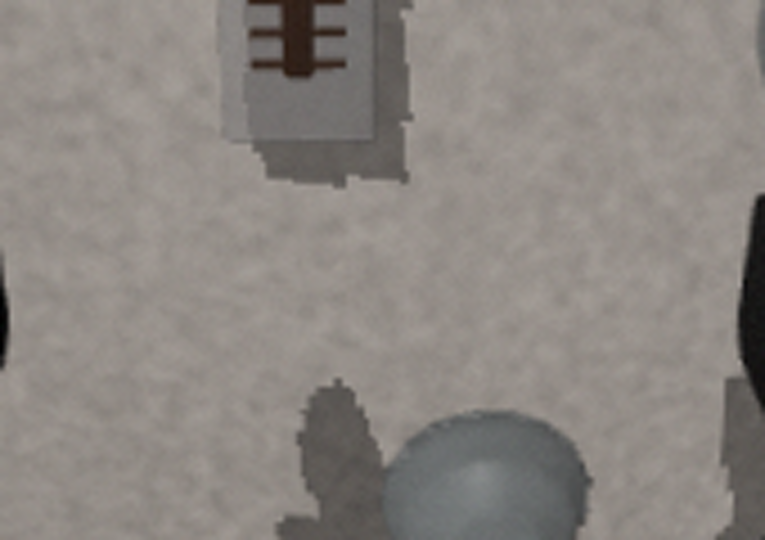

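Run:
```python
from h import *
import pickle
C=pickle.load(open("c3.pkl","rb"))
cv2.imwrite("pics/w3y.png",cv2.resize(C["wrist"]["img"][150:250,190:310],None,fx=6,fy=6,interpolation=cv2.INTER_CUBIC))
```

```text
(no output)
```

View pics/w3y.png

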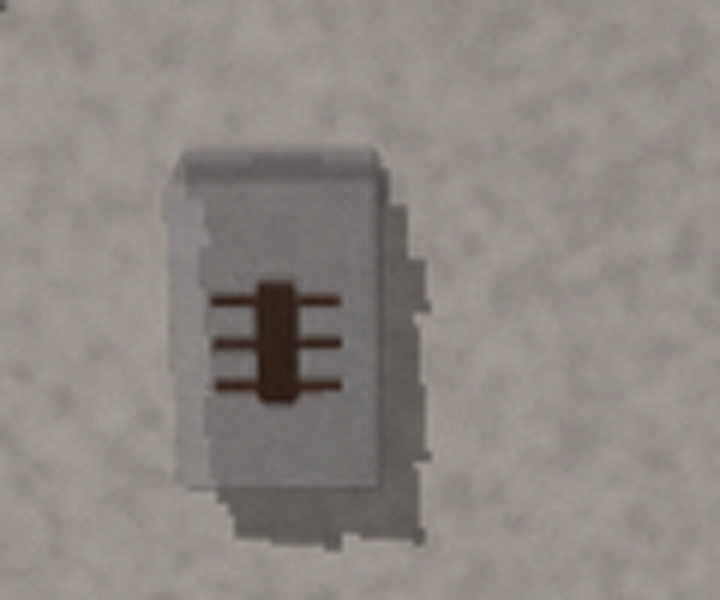

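```bash
cat >> h.py <<'E'
def tool(o=None):
    o=o or observe(); M=rot(o["tcp_rot"]).as_matrix(); return np.array(o["position"]),M
def togo(target,yaw=None):
    """shift in tool axes + turn. yaw: heading of tool y wrt world x, mod pi"""
    p,M=tool(); d=M.T@(np.array(target)-p); 
    ty=np.arctan2(M[1,1],M[0,1])
    t=None if yaw is None else -((yaw-ty+np.pi/2)%np.pi-np.pi/2)
    return p,d,ty,t,"tilt",M[:2,2]
E
python3 - <<'E'
from h import *
import pickle; C=pickle.load(open("c3.pkl","rb"))
W=np.array([[168,185],[378,180],[378,488],[175,490]])/6+[190,150]
name="wrist"
for z in (.02,):
    f=lambda p:(proj(C[name],name,corners(p,z))[:,::-1]-W).ravel()
    r=least_squares(f,[.471,-.31,.1]); print(name,r.x,r.cost,r.fun.reshape(4,2))
print(onz(C[name],name,(150+342/6,190+278/6),.02))
f=lambda p:(proj(C[name],name,corners(p,p[3]))[:,::-1]-W).ravel()
r=least_squares(f,[.471,-.31,.1,.02]); print(name,r.x,r.cost)
# two wrist places, insect: height
C2=pickle.load(open("c2.pkl","rb"))
print(tri([ray(C2[name],name,(193.3,249.0)),ray(C[name],name,(150+342/6,190+278/6))]))
print(togo([r.x[0],r.x[1],.05],r.x[2]))
E
```

```text
wrist [ 0.46831024 -0.30657972  0.1257777 ] 0.8207016102887312 [[-0.77401837 -0.65956652]
 [ 0.4500089   0.04445916]
 [ 0.27964614  0.53282811]
 [ 0.05547436  0.19390977]]
[ 0.46880484 -0.30665014  0.02      ]
wrist [ 0.46832139 -0.30787623  0.12588434  0.01643178] 0.3361419235964718
(array([ 0.46877087, -0.3082669 ,  0.01573038]), [np.float64(5.96340784024696e-05), np.float64(5.9634078402498075e-05)])
(array([ 0.480335  , -0.29907162,  0.09837663]), array([-0.00740812, -0.01380425,  0.0481322 ]), np.float64(0.12821886435974764), np.float64(0.002334529035198374), 'tilt', array([0.01512199, 0.00638777]))
```

Request:
send_rows(commands="1 -0.004 -0.007 0.024 0;1 -0.003 -0.007 0.024 0;1 0 0 0 0;1 0 0 0 0")

```text
time: 4.45
position: [0.4764, -0.3081, 0.0575]
tcp_rot: [0.011, 0.658, 0.753, 0.01]
contact_force: [1.1, -0.8, 0.2]
finger_gap: 0.0855
```

Run:
```python
from h import *
print(togo([.4685,-.307,.008],.126))
```

```text
(array([ 0.47644611, -0.30809637,  0.05754968]), array([ 0.00229963, -0.00919636,  0.04929151]), np.float64(0.13400381592268898), np.float64(0.00800381592268895), 'tilt', array([0.02983897, 0.00092224]))
```

Request:
send_rows(commands="1 0 0 0 0;1 0 0 0 0;1 0 0 0 0;1 0 0 0 0")

```text
time: 4.85
position: [0.4814, -0.3088, 0.0634]
tcp_rot: [0.016, 0.657, 0.753, 0.012]
contact_force: [-0.5, -0.2, -0.2]
finger_gap: 0.0854
```

Run:
```python
from h import *
print(togo([.4685,-.307,.008],.126))
print(observe()["qpos"])
```

```text
(array([ 0.48142862, -0.30882618,  0.0634097 ]), array([ 0.00400833, -0.01467934,  0.0548559 ]), np.float64(0.13631339541605397), np.float64(0.010313395416053917), 'tilt', array([ 0.03914383, -0.00276517]))
[ 0.36094785  0.43090751  0.17380298  1.94325094 -0.1323082   0.74203063
  0.75021685]
```

Request:
send_rows(commands="1 0 0 0 0;1 0 0 0 0;1 0 0 0 0;1 0 0 0 0")

```text
time: 5.25
position: [0.4818, -0.309, 0.064]
tcp_rot: [0.016, 0.657, 0.753, 0.012]
contact_force: [-0.2, 0.5, 0.0]
finger_gap: 0.0852
```

Run:
```python
from h import *
print(togo([.4685,-.307,.008],.126))
print(observe()["qpos"])
for i in range(3):
    read_camera("side"); o=observe(); print(o["position"],o["qvel"])
```

```text
(array([ 0.48184188, -0.30895083,  0.06400146]), array([ 0.00422244, -0.01513664,  0.05541686]), np.float64(0.13641039631547594), np.float64(0.010410396315476023), 'tilt', array([ 0.03997707, -0.00316875]))
[ 0.36081512  0.43016808  0.17380408  1.94275279 -0.13217912  0.7423235
  0.75002793]
[ 0.48183308 -0.30890583  0.06397513] [ 6.90748618e-05  1.30294312e-03  2.83010195e-03 -1.63791071e-04
 -4.24827254e-04 -5.37148408e-04  8.90195012e-05]
[ 0.48181669 -0.3088998   0.06395931] [ 0.00052637  0.00225763  0.00323164 -0.00243481 -0.00138451  0.00216613
 -0.00088169]
[ 0.48182166 -0.30892535  0.06396611] [ 4.43396338e-04 -6.67384145e-04 -2.65422753e-04 -1.74048942e-03
 -4.28763127e-04 -1.16446356e-05 -1.00898982e-03]
```

Request:
send_rows(commands="1 0.001 -0.004 0.004 0;1 0.001 -0.004 0.004 0;1 0.001 -0.004 0.004 -0.005;1 0.001 -0.003 0.004 -0.005;1 0 0 0.002 0;1 0 0 0 0;1 0 0 0 0;1 0 0 0 0;1 0 0 0 0")

```text
time: 6.3
position: [0.4649, -0.3067, 0.0429]
tcp_rot: [0.015, 0.653, 0.757, 0.012]
contact_force: [-0.2, 0.1, 0.1]
finger_gap: 0.0854
```

Run:
```python
from h import *
print(togo([.4685,-.307,.008],.126))
print(observe()["qpos"])
```

```text
(array([ 0.4649015 , -0.30667867,  0.04293957]), array([-0.00056554,  0.00219803,  0.03505246]), np.float64(0.14691411391044074), np.float64(0.020914113910440735), 'tilt', array([ 0.03831571, -0.00237941]))
[ 0.37703146  0.44177948  0.16649463  1.98485773 -0.13859385  0.69059995
  0.7789382 ]
```

Request:
send_rows(commands="1 0 0.001 0.005 0.01;1 0 0.001 0.005 0.01;1 0 0 0.005 0;1 0 0 0.005 0;1 0 0 0.005 0;1 0 0 0.003 0;1 0 0 0.002 0;1 0 0 0 0;1 0 0 0 0;1 0 0 0 0")

```text
time: 7.3
position: [0.4687, -0.3064, 0.0101]
tcp_rot: [0.015, 0.661, 0.75, 0.012]
contact_force: [-0.2, 0.4, -0.4]
finger_gap: 0.0854
```

Run:
```python
from h import *
print(togo([.4685,-.307,.008],.126))
c=read_camera("wrist"); cv2.imwrite("pics/w4.png",c["img"])
```

```text
(array([ 0.46871286, -0.30636868,  0.01011195]), array([-0.00058478, -0.0003697 ,  0.0021037 ]), np.float64(0.12552928841041672), np.float64(-0.0004707115895832281), 'tilt', array([ 0.03831974, -0.00232149]))
```

View pics/w4.png

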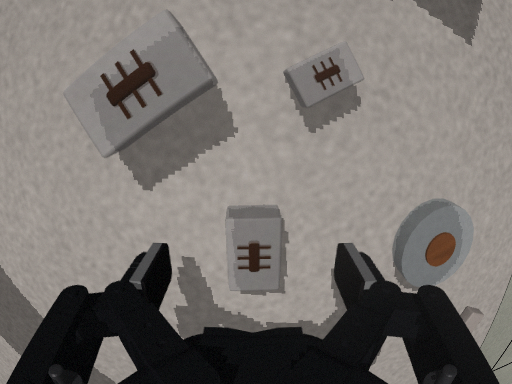

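Request:
send_rows(commands="1 0 0 0.0025 0;0 0 0 0 0;0 0 0 0 0;0 0 0 0 0;0 0 0 0 0;0 0 0 0 0;0 0 0 0 0;0 0 0 0 0", grip_force=25)

```text
time: 8.15
position: [0.4696, -0.3068, 0.0083]
tcp_rot: [0.016, 0.661, 0.75, 0.012]
contact_force: [0.2, -0.0, -0.4]
finger_gap: 0.0274
```

Run:
```python
from h import *
print(togo([.4685,-.307,.008],.126))
c=read_camera("wrist"); cv2.imwrite("pics/w5.png",c["img"])
```

```text
(array([ 0.46959029, -0.30680707,  0.00828632]), array([-5.28533890e-05, -1.11629440e-03,  2.42936101e-04]), np.float64(0.12555787075264888), np.float64(-0.0004421292473510974), 'tilt', array([ 0.04016379, -0.00331292]))
```

View pics/w5.png

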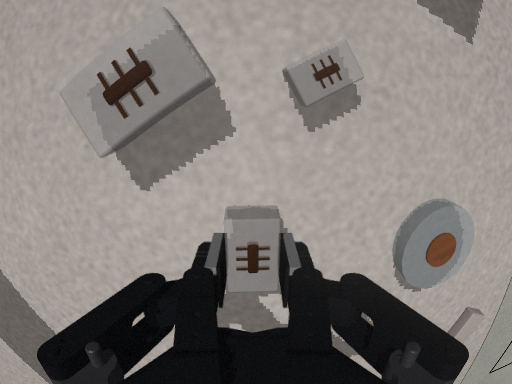

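Run:
```python
from h import *
c=read_camera("side"); cv2.imwrite("pics/s5.png",cv2.resize(c["img"][150:384,100:412],None,fx=2.5,fy=2.5,interpolation=cv2.INTER_CUBIC))
w=read_camera("wrist"); print(proj(c,"side",w["origin"]), (np.array(proj(c,"side",w["origin"]))-[150,100])*2.5)
```

```text
[[270.71400122 230.42328072]] [[301.78500304 326.05820179]]
```

View pics/s5.png

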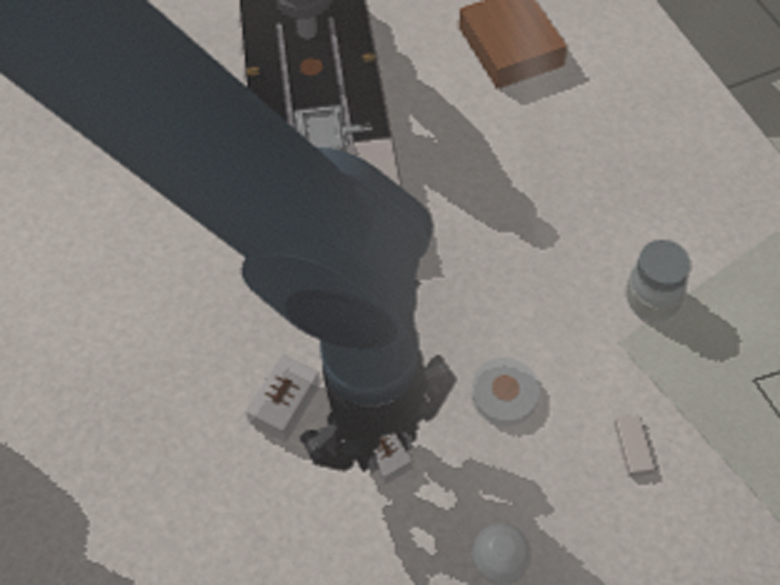

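Request:
send_rows(commands="0 0 0 -0.01 0;0 0 0 -0.02 0;0 0 0 -0.025 0;0 0 0 -0.025 0;0 0 0 -0.02 0;0 0 0 -0.01 0;0 0 0 0 0;0 0 0 0 0;0 0 0 0 0;0 0 0 0 0")

```text
time: 9.3
position: [0.462, -0.3049, 0.1219]
tcp_rot: [0.013, 0.661, 0.75, 0.011]
contact_force: [0.1, 0.5, -0.5]
finger_gap: 0.0273
```

Run:
```python
from h import *
print(togo([.4685,-.307,.008],.126), observe()["finger_gap"])
c=read_camera("wrist"); cv2.imwrite("pics/w6.png",c["img"])
import pickle; pickle.dump(dict(c=c,t=tool()),open("c6.pkl","wb"))
```

```text
(array([ 0.46196851, -0.30492808,  0.12188394]), array([-0.00235833,  0.00232961,  0.11404173]), np.float64(0.1250129589741341), np.float64(-0.0009870410258658868), 'tilt', array([ 0.03444106, -0.00019534])) 0.02725639843326849
```

View pics/w6.png

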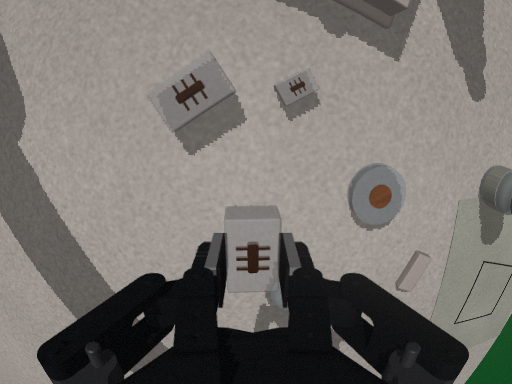

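Request:
send_rows(commands="0 0 0 -0.005 0.04;0 0 0 -0.005 0.09;0 0 0 0 0.1;0 0 0 0 0.09;0 0.005 0 0 0.05;0 0.01 -0.001 0 0.015;0 0.02 -0.001 0 0;0 0.03 -0.001 0 0;0 0.03 -0.001 0 0;0 0.03 -0.001 0 0;0 0.03 -0.001 0 0;0 0.03 -0.001 0 0;0 0.025 -0.001 0 0;0 0.015 0 0 0;0 0.01 0 0 0;0 0.005 0 0 0;0 0 0 0 0;0 0 0 0 0;0 0 0 0 0")

```text
time: 11.25
position: [0.5116, -0.0641, 0.1194]
tcp_rot: [0.001, 0.8, 0.6, 0.004]
contact_force: [-0.1, 0.1, -0.8]
finger_gap: 0.0272
```

Run:
```python
from h import *
print(togo([.533,.006,.12],-.26), observe()["finger_gap"],observe()["time"])
C={n:read_camera(n) for n in ["wrist","side","scene"]}; c=C["wrist"]; cv2.imwrite("pics/w7.png",c["img"])
import pickle; pickle.dump(C,open("c7.pkl","wb"))
for q,z in dict(shuttle=.052,view=.052,slot=.045,axle=.0355,lens=.1).items():
    for n in C:
        for m in mark_of(q,n)[:1]: print(q,n,round(m["conf"],2),np.round(m["position"],1),np.round(onz(C[n],n,m["position"],z),4))
```

```text
(array([ 0.51161222, -0.06410638,  0.11937102]), array([ 0.07329294,  0.00091097, -0.00022877]), np.float64(-0.28372619186097375), np.float64(-0.02372619186097369), 'tilt', array([0.00688932, 0.00360658])) 0.02719913326016814 11.25
shuttle wrist 0.61 [105.9 252.1] [0.5314 0.0062 0.052 ]
shuttle side 0.67 [204.4 227. ] [ 5.268e-01 -3.000e-04  5.200e-02]
shuttle scene 0.88 [175.9 251.6] [0.5176 0.0116 0.052 ]
view side 0.47 [207.3 229. ] [ 0.5281 -0.0108  0.052 ]
view scene 0.73 [180.  278.2] [0.556  0.0855 0.052 ]
slot side 0.72 [236.6 231.9] [ 0.5044 -0.0899  0.045 ]
slot scene 0.73 [186.  221.4] [ 0.5231 -0.0863  0.045 ]
axle side 0.66 [237.9 232.7] [ 0.5066 -0.0882  0.0355]
axle scene 0.68 [183.6 221.8] [ 0.5079 -0.082   0.0355]
lens side 0.58 [368.5 301.1] [ 0.5064 -0.4433  0.1   ]
lens scene 0.65 [170.4 281.2] [0.5576 0.093  0.1   ]
```

View pics/w7.png

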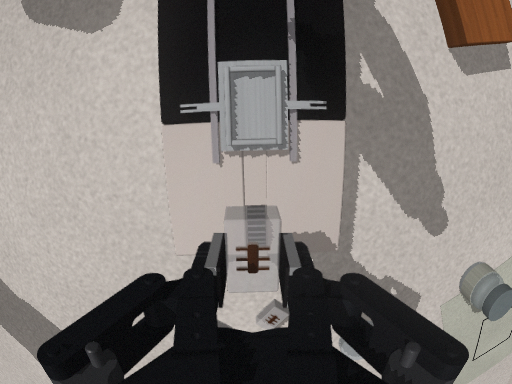

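Run:
```python
from h import *
import pickle
C=pickle.load(open("c7.pkl","rb")); im=C["wrist"]["img"]
cv2.imwrite("pics/w7a.png",cv2.resize(im[50:160,205:305],None,fx=5.4,fy=5.4,interpolation=cv2.INTER_CUBIC))
cv2.imwrite("pics/w7b.png",cv2.resize(im[195:305,205:305],None,fx=5.4,fy=5.4,interpolation=cv2.INTER_CUBIC))
```

```text
(no output)
```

View pics/w7a.png

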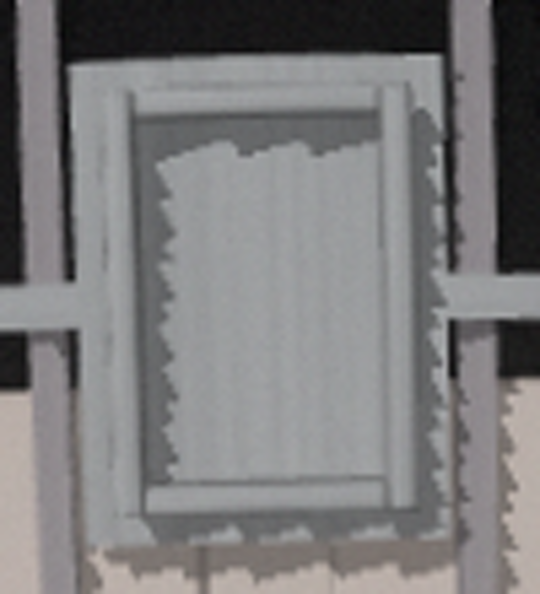

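View pics/w7b.png

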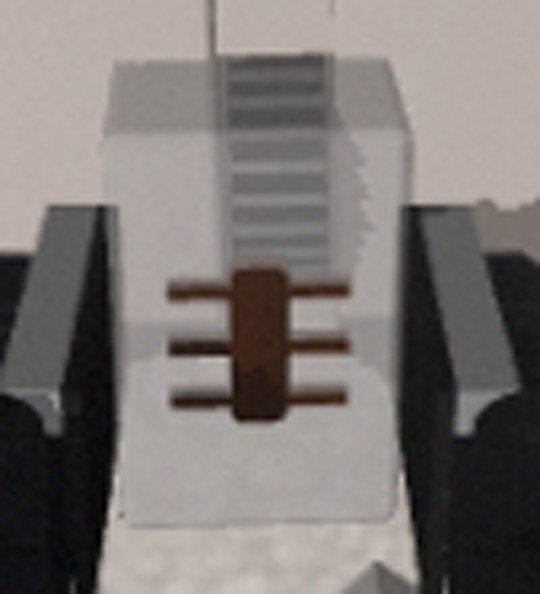

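```bash
cat > fit7.py <<'E'
from h import *
import pickle
C=pickle.load(open("c7.pkl","rb")); c=C["wrist"]; n="wrist"
P=np.array([[133,113],[381,110],[387,480],[143,488]])/5.4+[205,50]
f=lambda p:(proj(c,n,corners(p,p[3],15.5,23.5))[:,::-1]-P).ravel()
r=least_squares(f,[.53,.006,-.26,.058]); print("pocket free z",r.x,r.cost)
for z in (.056,.058,.060):
    g=lambda p:(proj(c,n,corners(p,z,15.5,23.5))[:,::-1]-P).ravel()
    r=least_squares(g,[.53,.006,-.26]); print("pocket",z,r.x,r.cost)
B=np.array([[105,130],[412,132],[395,520],[122,525]])/5.4+[205,195]
f=lambda p:(proj(c,n,corners(p,p[3]))[:,::-1]-B).ravel()
r=least_squares(f,[.51,-.064,-.28,.13]); print("block free",r.x,r.cost)
p,M=tool(); print("tcp",p)
print("block top in tool",M.T@(np.array([r.x[0],r.x[1],r.x[3]])-p))
print("insect",onz(c,n,(195+345/5.4,205+260/5.4),r.x[3]))
E
python3 fit7.py
```

```text
pocket free z [ 0.53237159  0.0067087  -0.26182996  0.06018088] 0.24824963166308942
pocket 0.056 [ 0.53238808  0.00663932 -0.26182299] 1.6198489119522237
pocket 0.058 [ 0.53238019  0.00667252 -0.26182628] 0.6286715104797579
pocket 0.06 [ 0.5323723   0.0067057  -0.26182965] 0.2509174348553875
block free [ 0.5104644  -0.06566281 -0.2830373   0.12802686] 0.21687542644416952
tcp [ 0.51192662 -0.0628911   0.11949255]
block top in tool [-0.00301806 -0.00058384 -0.00855601]
insect [ 0.51048252 -0.06607887  0.12802686]
```

```bash
cat >> fit7.py <<'E'
B6=np.vstack([B,np.array([[115,60],[387,60]])/5.4+[205,195]])
def g(p):
    q=np.vstack([corners(p,p[3]),corners(p,p[3]-.02)[:2]]); return (proj(c,n,q)[:,::-1]-B6).ravel()
r=least_squares(g,[.51,-.064,-.28,.13]); print("block 6",r.x,r.cost,r.fun.reshape(-1,2))
print("block top in tool",M.T@(np.array([r.x[0],r.x[1],r.x[3]])-p))
s=np.array([.53238,.00668]); y=-.2618
bt=(M.T@(np.array([r.x[0],r.x[1],p[2]])-p))[:2]
# tcp target so that block centre = pocket
dy=r.x[2]-np.arctan2(M[1,1],M[0,1]); ty=y-dy
ex=np.array([-np.sin(ty),np.cos(ty)]); ey=np.array([np.cos(ty),np.sin(ty)])
t=s-ex*bt[0]-ey*bt[1]; print("tcp target",t,ty,bt); print(togo([*t,.11],ty))
E
python3 fit7.py
```

```text
pocket free z [ 0.53237159  0.0067087  -0.26182996  0.06018088] 0.24824963166308942
pocket 0.056 [ 0.53238808  0.00663932 -0.26182299] 1.6198489119522237
pocket 0.058 [ 0.53238019  0.00667252 -0.26182628] 0.6286715104797579
pocket 0.06 [ 0.5323723   0.0067057  -0.26182965] 0.2509174348553875
block free [ 0.5104644  -0.06566281 -0.2830373   0.12802686] 0.21687542644416952
tcp [ 0.51192662 -0.0628911   0.11949255]
block top in tool [-0.00301806 -0.00058384 -0.00855601]
insect [ 0.51048252 -0.06607887  0.12802686]
block 6 [ 0.51018597 -0.06606394 -0.2786666   0.12742209] 1.3932018297263975 [[-0.48682571  0.80431339]
 [-0.53786153  0.04379265]
 [-0.24813395  0.24587878]
 [ 0.04328697 -0.29894126]
 [ 0.68110359 -0.28575452]
 [ 0.68113469 -0.62329998]]
block top in tool [-0.0034844  -0.0007432  -0.00795494]
tcp target [0.53406686 0.00988166] -0.2650407147844681 [-0.00353174 -0.00078928]
(array([ 0.51192662, -0.0628911 ,  0.11949255]), array([0.07600127, 0.00096658, 0.00995218]), np.float64(-0.2819073155615827), np.float64(-0.01686660077711455), 'tilt', array([0.00724259, 0.00411704]))
```

Request:
send_rows(commands="0 0.006 0 0 -0.009;0 0.012 0 0.004 -0.009;0 0.015 0.001 0.005 0;0 0.015 0 0.005 0;0 0.012 0 0.005 0;0 0.008 0 0.004 0;0 0.005 0 0.002 0;0 0.002 0 0 0;0 0 0 0 0;0 0 0 0 0;0 0 0 0 0")

```text
time: 13.25
position: [0.5346, 0.0179, 0.0922]
tcp_rot: [0.0, 0.793, 0.61, 0.004]
contact_force: [-1.3, -1.2, -0.1]
finger_gap: 0.0273
```

Run:
```python
from h import *
print(togo([.53407,.00988,.07],-.265), observe()["finger_gap"],observe()["time"])
C={n:read_camera(n) for n in ["wrist","side","scene"]}; c=C["wrist"]; cv2.imwrite("pics/w8.png",c["img"])
import pickle; pickle.dump((C,tool()),open("c8.pkl","wb"))
cv2.imwrite("pics/w8a.png",cv2.resize(c["img"][170:310,180:330],None,fx=5,fy=4.2,interpolation=cv2.INTER_CUBIC))
```

```text
(array([0.53461371, 0.01786675, 0.0921966 ]), array([-0.00800476,  0.00140558,  0.02215222]), np.float64(-0.2592017912292449), np.float64(0.005798208770755098), 'tilt', array([0.00672903, 0.00500066])) 0.027276543420771536 13.25
```

View pics/w8.png

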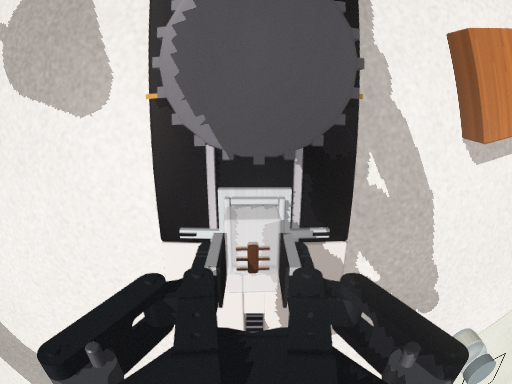

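View pics/w8a.png

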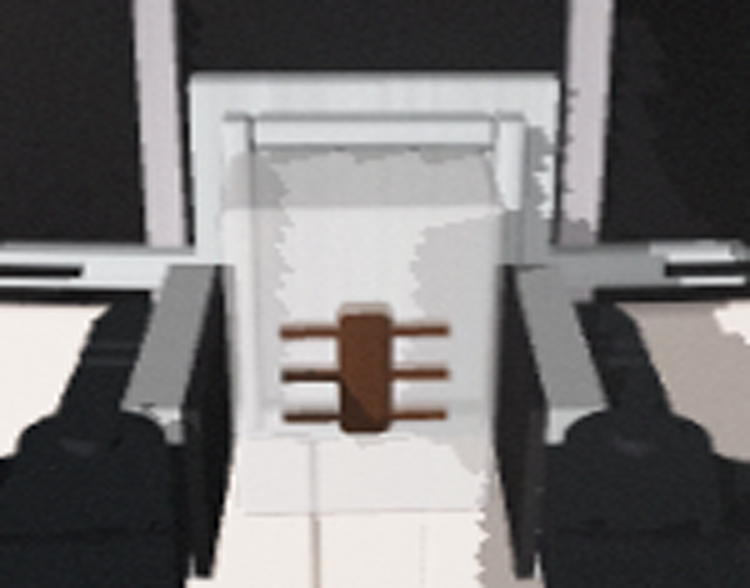

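Run:
```python
from h import *
import pickle
C,(p,M)=pickle.load(open("c8.pkl","rb")); c=C["wrist"]
a=onz(c,"wrist",(96,152),.052); b=onz(c,"wrist",(96,361),.052); print(a,b,(a+b)/2,np.linalg.norm(a-b))
sh=np.array([.5324,.0067]); v=((a+b)/2)[:2]; u=np.array([np.sin(.2618),np.cos(.2618)]); print((v-sh)@u, (v-sh)@[u[1],-u[0]])
# pocket here: wall far-inner corners (z floor+6) : crop scale 5,4.2 origin (180,170)
for q in [(250,147),(495,147),(225,115),(525,115)]:
    print(onz(c,"wrist",(170+q[1]/4.2,180+q[0]/5),.059))
print("expected inner far corners",corners([.53238,.00668,-.2618],.059,15.5,23.5)[:2], "outer",corners([.53238,.00668,-.2618],.059,19.5,27.5)[:2])
# block bottom far corners: (255,147)? block end-face lower edge & top edge
for q,z in [((222,207),p[2]+.0115),((505,207),p[2]+.0115)]:
    print("blk",onz(c,"wrist",(170+q[1]/4.2,180+q[0]/5),z), M.T@(onz(c,"wrist",(170+q[1]/4.2,180+q[0]/5),z)-p))
```

```text
[0.4941032 0.113423  0.052    ] [0.62160161 0.08005075 0.052     ] [0.5578524  0.09673688 0.052     ] 0.13179359566524426
0.09355651237687901 0.0012818194637221302
[0.52343694 0.03366814 0.059     ]
[0.55334156 0.02566822 0.059     ]
[0.52181862 0.0393493  0.059     ]
[0.5581645 0.0296361 0.059    ]
expected inner far corners [[0.52349041 0.03339096 0.059     ]
 [0.55343411 0.02536755 0.059     ]] outer [[0.52066199 0.03828994 0.059     ]
 [0.55833309 0.02819597 0.059     ]]
blk [0.52621015 0.04227622 0.10373475] [ 0.0214707  -0.01434103 -0.01143333]
blk [0.55245495 0.03525199 0.10373475] [ 0.02140713  0.01282705 -0.01128919]
```

Run:
```python
from h import *
print(togo([.5334,.0085,.073],-.262),observe()["time"])
```

```text
(array([0.53464784, 0.01790549, 0.09223475]), array([-0.00953942,  0.00110226,  0.01917761]), np.float64(-0.25920921049256246), np.float64(0.0027907895074374967), 'tilt', array([0.00685508, 0.00509179])) 13.4
```

Request:
send_rows(commands="0 -0.002 0 0 0.003;0 -0.003 0.001 0.003 0;0 -0.003 0 0.004 0;0 -0.001 0 0.005 0;0 0 0 0.004 0;0 0 0 0.002 0;0 0 0 0 0;0 0 0 0 0;0 0 0 0 0")

```text
time: 14.3
position: [0.5327, 0.0072, 0.0721]
tcp_rot: [-0.0, 0.794, 0.608, 0.004]
contact_force: [-0.5, 0.0, -0.8]
finger_gap: 0.0276
```

Run:
```python
from h import *
print(togo([.5334,.0085,.073],-.262),observe()["time"],observe()["contact_force"])
C={n:read_camera(n) for n in ["wrist","side","scene"]}; c=C["wrist"]
import pickle; pickle.dump((C,tool()),open("c9.pkl","wb"))
cv2.imwrite("pics/w9a.png",cv2.resize(c["img"][180:310,190:320],None,fx=6,fy=4.6,interpolation=cv2.INTER_CUBIC))
cv2.imwrite("pics/s9a.png",cv2.resize(C["side"]["img"][150:270,180:290],None,fx=6,fy=5,interpolation=cv2.INTER_CUBIC))
cv2.imwrite("pics/sc9a.png",cv2.resize(C["scene"]["img"][150:220,200:310],None,fx=7,fy=7,interpolation=cv2.INTER_CUBIC))
```

```text
(array([0.53274998, 0.00722449, 0.07213472]), array([ 0.00140623,  0.00029824, -0.00085542]), np.float64(-0.2641518029020997), np.float64(-0.0021518029020997087), 'tilt', array([0.00582144, 0.00474181])) 14.3 [-0.52797918  0.03237777 -0.77931247]
```

View pics/w9a.png

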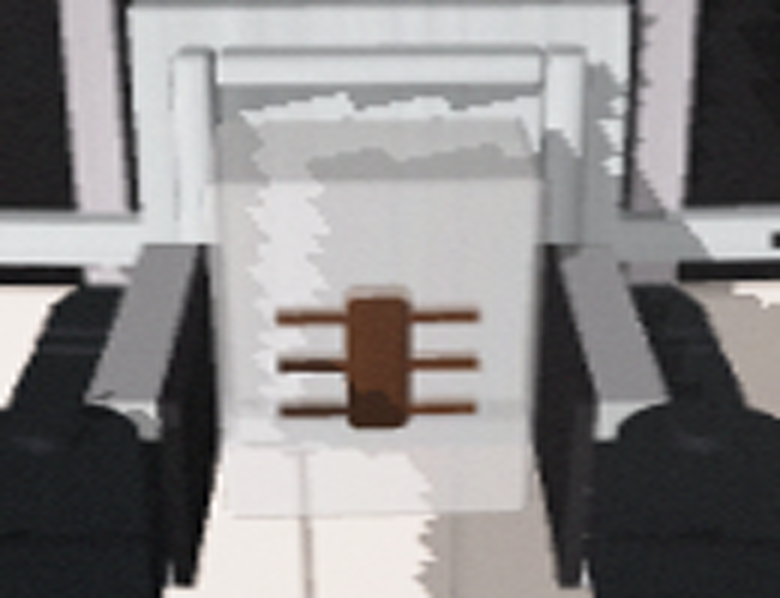

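View pics/s9a.png

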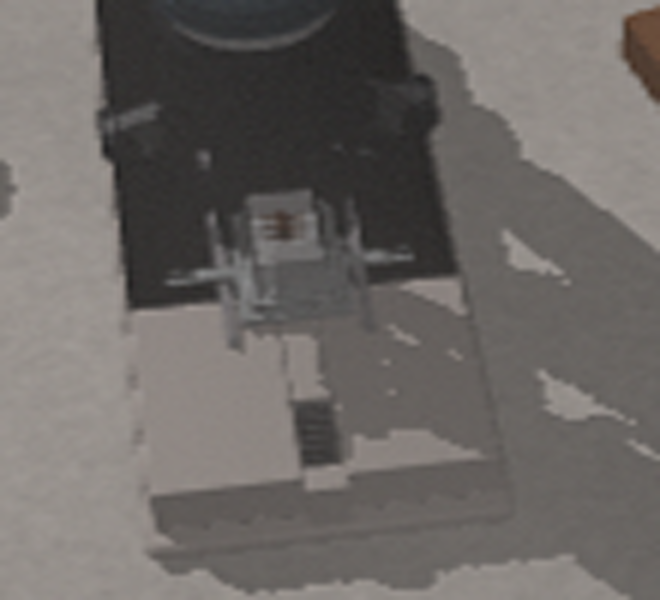

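View pics/sc9a.png

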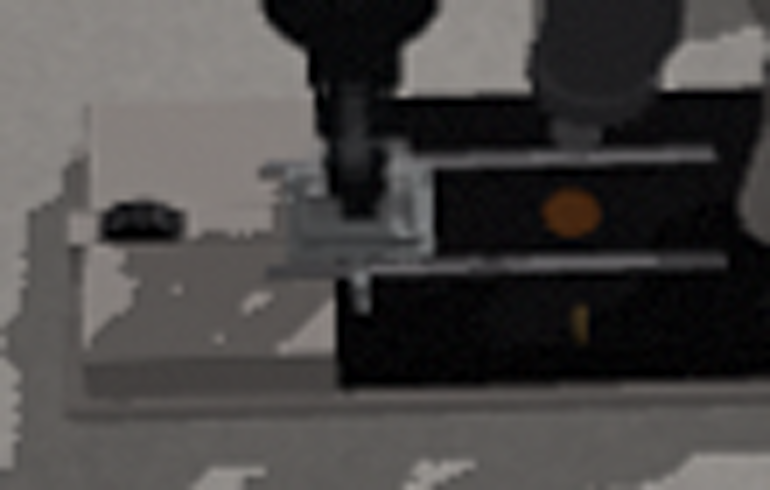

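Run:
```python
from h import *
import pickle
C,(p,M)=pickle.load(open("c9.pkl","rb")); c=C["wrist"]
u=np.array([np.sin(.2618),np.cos(.2618)]); w=np.array([u[1],-u[0]]); s=np.array([.53238,.00668])
def P(q,z):
    r=onz(c,"wrist",(180+q[1]/4.6,190+q[0]/6),z)[:2]-s; return np.round([r@w*1000,r@u*1000],2)
for zf in (.058,.060):
  print("wall",zf,P((217,83),zf),P((543,83),zf), "outer",P((173,50),zf),P((585,50),zf))
for zb in (.062,.064,.066): print("bot",zb,P((216,121),zb),P((527,119),zb))
for zt in (.080,.082,.084,.086): print("top",zt,P((213,180),zt),P((541,180),zt),"far bottom-right etc",P((530,512),zt),P((222,516),zt),"ins",P((377,360),zt))
print("tcp",(p[:2]-s)@w,(p[:2]-s)@u)
```

```text
wall 0.058 [-15.16  24.14] [15.22 24.02] outer [-19.13  28.35] [19.03 28.21]
wall 0.06 [-14.98  24.82] [15.01 24.7 ] outer [-18.9   28.98] [18.78 28.84]
bot 0.062 [-15.04  20.7 ] [13.46 20.84]
bot 0.064 [-14.86  21.44] [13.27 21.58]
bot 0.066 [-14.68  22.18] [13.08 22.32]
top 0.08 [-13.87  20.62] [13.1 20.5] far bottom-right etc [ 13.75 -23.58] [-14.89 -24.02] ins [-0.43 -1.67]
top 0.082 [-13.68  21.46] [12.89 21.34] far bottom-right etc [ 13.53 -22.08] [-14.69 -22.52] ins [-0.44 -0.5 ]
top 0.084 [-13.49  22.3 ] [12.68 22.18] far bottom-right etc [ 13.31 -20.59] [-14.48 -21.02] ins [-0.45  0.67]
top 0.086 [-13.3   23.14] [12.47 23.03] far bottom-right etc [ 13.09 -19.09] [-14.28 -19.52] ins [-0.46  1.84]
tcp 0.000380881246090498 0.0006224235393653206
```

Request:
send_rows(commands="0 0.0007 0.0004 0.001 0;0 0.0007 0.0003 0.001 0;0 0 0 0.001 0;0 0 0 0 0;0 0 0 0 0;0 0 0 0 0")

```text
time: 15.05
position: [0.5345, 0.0087, 0.0695]
tcp_rot: [0.0, 0.794, 0.608, 0.004]
contact_force: [0.3, 1.2, -1.1]
finger_gap: 0.0272
```

```bash
cat > look.py <<'E'
from h import *
import sys,pickle
k=sys.argv[1]
print(togo([.53372,.00819,.0655],-.262),observe()["time"],observe()["contact_force"])
c=read_camera("wrist")
pickle.dump((c,tool()),open(f"c{k}.pkl","wb"))
cv2.imwrite(f"pics/w{k}a.png",cv2.resize(c["img"][180:310,190:320],None,fx=6,fy=4.6,interpolation=cv2.INTER_CUBIC))
E
python3 look.py 10
```

```text
(array([0.53445165, 0.00867578, 0.06945125]), array([-0.00068581, -0.00060174,  0.00394351]), np.float64(-0.2639509151944438), np.float64(-0.0019509151944436809), 'tilt', array([0.00713339, 0.00489015])) 15.05 [ 0.3292338   1.19812168 -1.10475637]
```

View pics/w10a.png

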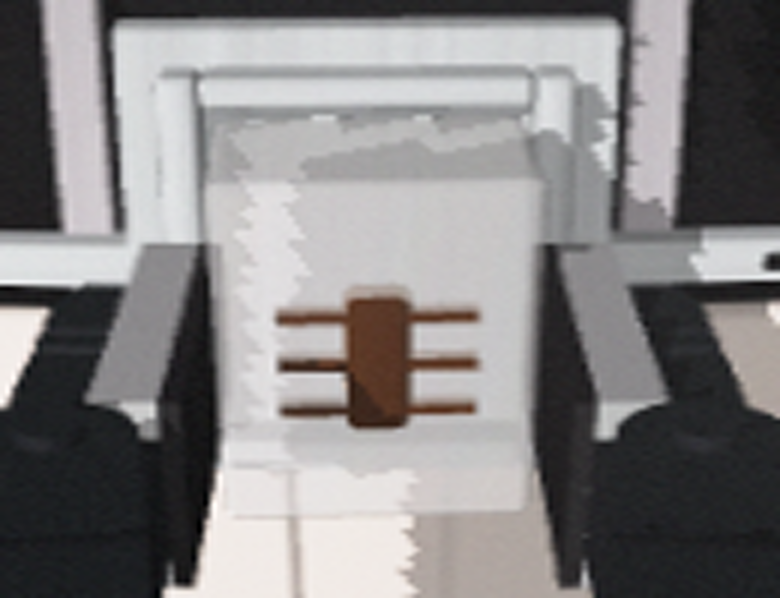

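Request:
send_rows(commands="0 -0.0006 -0.0005 0 0;0 0 0 0.001 0;0 0 0 0.0005 0;0 0 0 0 0;0 0 0 0 0;0 0 0 0 0")

```text
time: 15.7
position: [0.5337, 0.0081, 0.0679]
tcp_rot: [0.0, 0.794, 0.608, 0.004]
contact_force: [-0.1, -0.2, -0.4]
finger_gap: 0.0276
```

```bash
python3 look.py 11
```

```text
(array([0.53374722, 0.00806914, 0.06785031]), array([ 9.41352586e-05, -7.11412150e-05,  2.35061392e-03]), np.float64(-0.26412167903278977), np.float64(-0.002121679032789814), 'tilt', array([0.00718151, 0.00485959])) 15.7 [-0.13753788 -0.19459831 -0.38010199]
```

View pics/w11a.png

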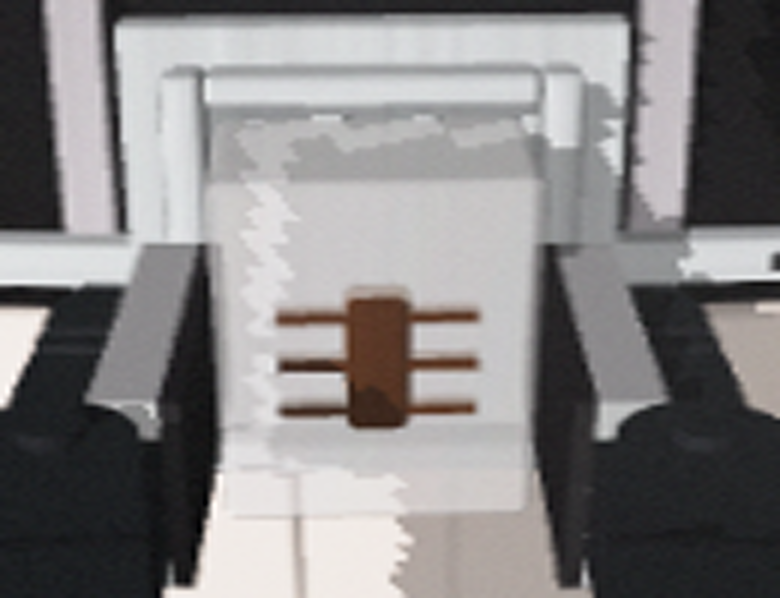

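Request:
send_rows(commands="0 0 0 0.001 0;0 0 0 0.001 0;0 0 0 0.001 0;0 0 0 0 0;0 0 0 0 0")

```text
time: 16.25
position: [0.5338, 0.0081, 0.0645]
tcp_rot: [0.0, 0.794, 0.608, 0.004]
contact_force: [-0.1, -0.4, -0.2]
finger_gap: 0.0276
```

```bash
python3 look.py 12
```

```text
(array([0.53376389, 0.0080984 , 0.06454233]), array([ 8.32572031e-05, -6.09373410e-05, -9.57500250e-04]), np.float64(-0.26416852968134324), np.float64(-0.0021685296813431787), 'tilt', array([0.00710898, 0.00489084])) 16.25 [-0.11307185 -0.42723663 -0.2014228 ]
```

View pics/w12a.png

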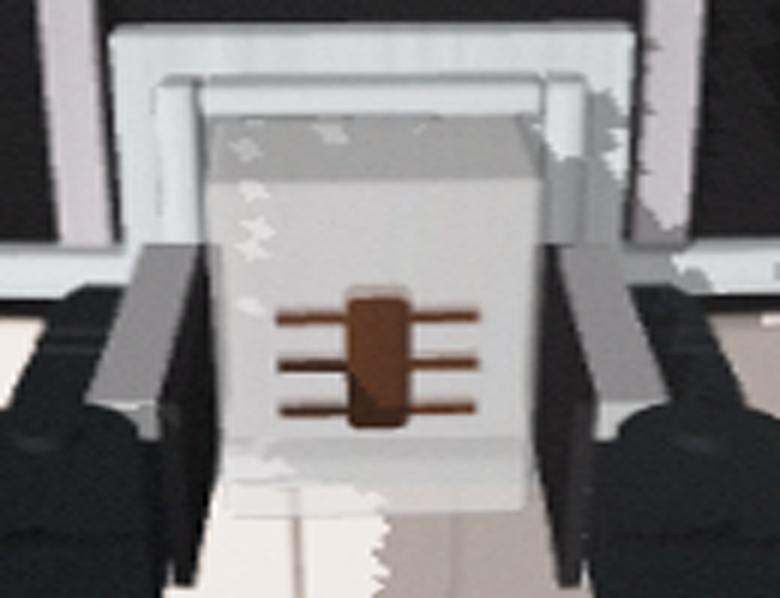

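Request:
send_rows(commands="0 0 0 0.001 0;0 0 0 0.001 0;0 0 0 0 0;0 0 0 0 0")

```text
time: 16.7
position: [0.5338, 0.0081, 0.0624]
tcp_rot: [0.0, 0.794, 0.608, 0.004]
contact_force: [-0.6, -0.2, -0.5]
finger_gap: 0.0272
```

```bash
python3 look.py 13
```

```text
(array([0.53376562, 0.00813586, 0.06237273]), array([ 6.09147829e-05, -4.06652670e-05, -3.12721792e-03]), np.float64(-0.2641248122558599), np.float64(-0.0021248122558599203), 'tilt', array([0.00711896, 0.00488577])) 16.7 [-0.58230713 -0.22529795 -0.46462195]
```

View pics/w13a.png

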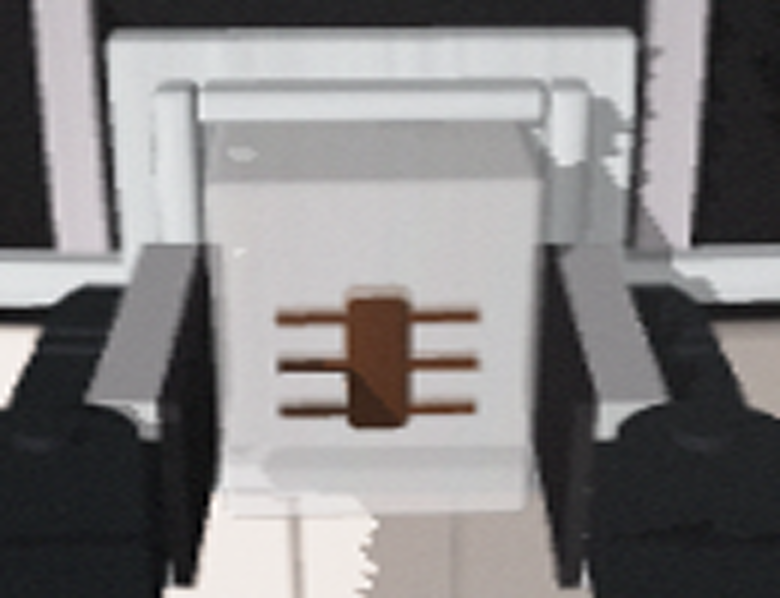

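Request:
send_rows(commands="0 0 0 0.001 0;0 0 0 0.0005 0;0 0 0 0 0;0 0 0 0 0")

```text
time: 17.15
position: [0.534, 0.0081, 0.0613]
tcp_rot: [0.0, 0.794, 0.608, 0.004]
contact_force: [-0.5, -0.1, 0.8]
finger_gap: 0.027
```

Request:
send_rows(commands="0 0 0 0.001 0;0 0 0 0 0;0 0 0 0 0")

```text
time: 17.45
position: [0.5341, 0.0081, 0.061]
tcp_rot: [0.0, 0.794, 0.608, 0.004]
contact_force: [-1.1, 0.7, 3.0]
finger_gap: 0.0275
```

Request:
send_rows(commands="0.6 0 0 0 0;0.6 0 0 0 0;0.6 0 0 0 0;0.6 0 0 0 0;0.6 0 0 -0.004 0;0.6 0 0 -0.008 0;0.6 0 0 -0.01 0;0.6 0 0 -0.01 0;0.6 0 0 -0.005 0;0.6 0 0 0 0;0.6 0 0 0 0")

```text
time: 18.55
position: [0.535, 0.008, 0.102]
tcp_rot: [0.001, 0.794, 0.608, 0.006]
contact_force: [0.0, 0.1, 0.4]
finger_gap: 0.0512
```

Run:
```python
from h import *
import pickle
o=observe();print(o["time"],o["position"],o["finger_gap"])
C={n:read_camera(n) for n in ["wrist","side","scene"]}; c=C["wrist"]; cv2.imwrite("pics/w14.png",c["img"])
pickle.dump((C,tool()),open("c14.pkl","wb"))
cv2.imwrite("pics/w14a.png",cv2.resize(c["img"][180:310,190:320],None,fx=6,fy=4.6,interpolation=cv2.INTER_CUBIC))
```

```text
18.55 [0.53500402 0.00800416 0.10196501] 0.0511842762438277
```

View pics/w14a.png

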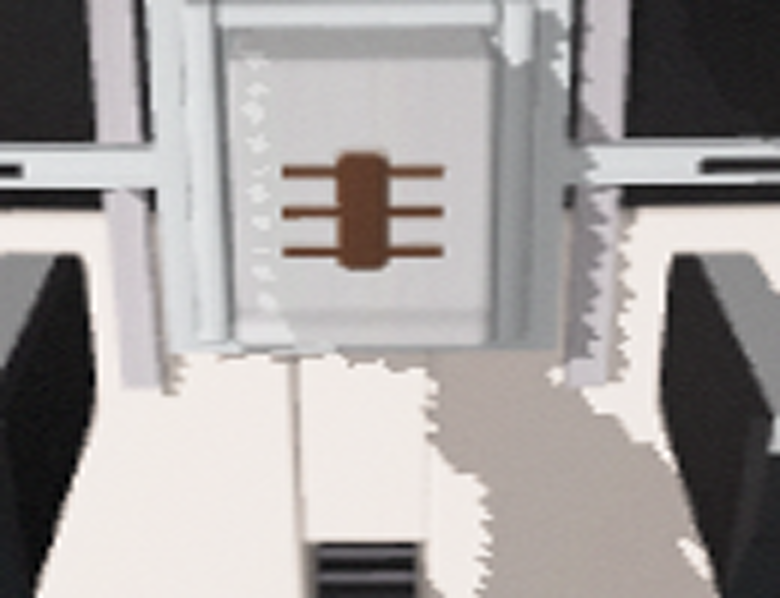

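Request:
send_rows(commands="0.6 -0.006 0 0 0;0.6 -0.012 0 0 0;0.4 -0.018 0 0 0;0.3 -0.02 0 0 0;0.2 -0.02 0 0 0;0.1 -0.018 0 0 0;0 -0.014 0 0 0;0 -0.01 0 0 0;0 -0.006 0 0 0;0 -0.003 0 0 0;0 0 0 0 0;0 0 0 0 0;0 0 0 0 0")

```text
time: 20.0
position: [0.4946, -0.1255, 0.097]
tcp_rot: [-0.001, 0.795, 0.607, 0.002]
contact_force: [0.7, 0.3, 0.5]
finger_gap: 0.0
```

Run:
```python
from h import *
import pickle
print(togo([.5083,-.0832,.06],-.262)); o=observe();print(o["time"],o["finger_gap"],o["contact_force"])
C={n:read_camera(n) for n in ["wrist","side"]}; c=C["wrist"]; cv2.imwrite("pics/w15.png",c["img"])
pickle.dump((C,tool()),open("c15.pkl","wb"))
for m in mark_of("slot","wrist")+mark_of("axle","wrist")+mark_of("shuttle","wrist")+mark_of("block","wrist"): print(m,onz(c,"wrist",m["position"],.045))
```

```text
(array([ 0.49455155, -0.12554959,  0.09703111]), array([0.04431969, 0.00206379, 0.03721985]), np.float64(-0.26700000272257096), np.float64(-0.005000002722570951), 'tilt', array([0.00173964, 0.00389992]))
20.0 3.2042912293954806e-05 [0.65128279 0.3381363  0.50180713]
{'position': [153.0, 258.7], 'conf': 0.88} [ 0.50888436 -0.08585668  0.045     ]
{'position': [338.0, 425.8], 'conf': 0.6} [ 0.63348978 -0.31873136  0.045     ]
{'position': [245.5, 496.1], 'conf': 0.27} [ 0.71534617 -0.22846947  0.045     ]
{'position': [150.5, 262.1], 'conf': 0.62} [ 0.51149803 -0.08481629  0.045     ]
{'position': [338.5, 427.0], 'conf': 0.52} [ 0.63519146 -0.32054737  0.045     ]
{'position': [3.9, 260.5], 'conf': 0.69} [0.53639011 0.01066682 0.045     ]
{'position': [274.5, 272.8], 'conf': 0.64} [ 0.49519978 -0.18010682  0.045     ]
```

View pics/w15.png

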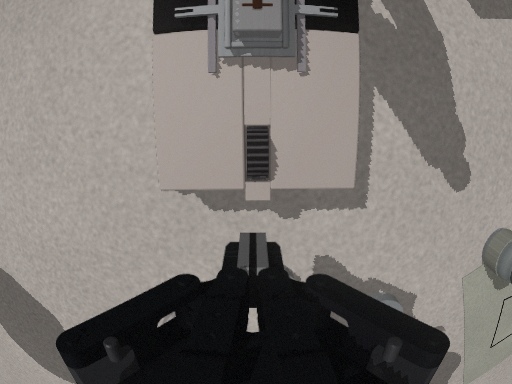

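Run:
```python
from h import *
import pickle
print(togo([.5062,-.0942,.066],-.262)); 
C,_=pickle.load(open("c15.pkl","rb")); c=C["wrist"]
cv2.imwrite("pics/w15a.png",cv2.resize(c["img"][110:210,210:310],None,fx=6,fy=6,interpolation=cv2.INTER_CUBIC))
```

```text
(array([ 0.49438657, -0.12603384,  0.09705863]), array([0.03370122, 0.00294935, 0.03119483]), np.float64(-0.2677587456634372), np.float64(-0.005758745663437148), 'tilt', array([0.0016981 , 0.00365651]))
```

View pics/w15a.png

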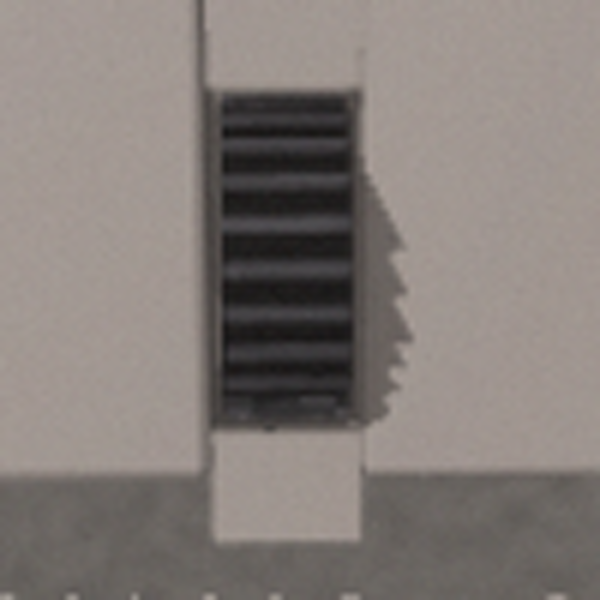

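Request:
send_rows(commands="0 0.004 0.001 0.003 -0.003;0 0.006 0.001 0.005 -0.002;0 0.007 0 0.006 0;0 0.006 0 0.006 0;0 0.005 0 0.004 0;0 0.003 0 0.003 0;0 0.001 0 0.001 0;0 0 0 0 0;0 0 0 0 0;0 0 0 0 0")

```text
time: 21.3
position: [0.5054, -0.0917, 0.0659]
tcp_rot: [-0.002, 0.793, 0.609, 0.001]
contact_force: [-0.6, 0.2, 0.0]
finger_gap: 0.0002
```

Run:
```python
from h import *
import pickle
print(togo([.508-.0023,-.0857-.0087,.058],-.262));o=observe();print(o["time"],o["contact_force"])
C={n:read_camera(n) for n in ["wrist","side"]}; c=C["wrist"]
pickle.dump((C,tool()),open("c16.pkl","wb"))
cv2.imwrite("pics/w16a.png",cv2.resize(c["img"][160:290,180:330],None,fx=5,fy=4.5,interpolation=cv2.INTER_CUBIC))
cv2.imwrite("pics/s16a.png",cv2.resize(C["side"]["img"][150:280,180:290],None,fx=5,fy=4.5,interpolation=cv2.INTER_CUBIC))
```

```text
(array([ 0.50537546, -0.09167208,  0.06594962]), array([-0.00258405,  0.00102194,  0.00793862]), np.float64(-0.26048187790483157), np.float64(0.0015181220951685503), 'tilt', array([0.0003261 , 0.00404845]))
21.3 [-0.56752149  0.17357685  0.01598885]
```

View pics/w16a.png

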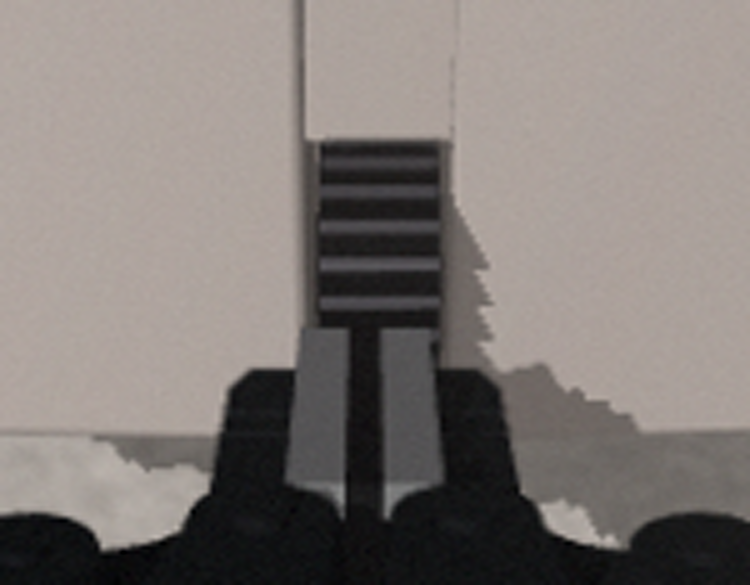

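View pics/s16a.png

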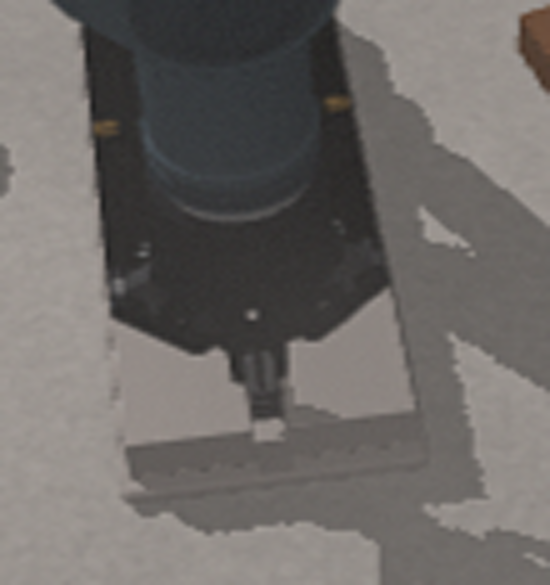

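Request:
send_rows(commands="0 -0.001 0.001 0.001 0;0 -0.001 0 0.002 0;0 0 0 0.002 0;0 0 0 0.002 0;0 0 0 0.001 0;0 0 0 0 0;0 0 0 0 0;0 0 0 0 0")

```text
time: 22.2
position: [0.506, -0.0948, 0.0575]
tcp_rot: [-0.001, 0.793, 0.609, 0.002]
contact_force: [-0.6, -0.3, 0.3]
finger_gap: -0.0001
```

Request:
send_rows(commands="0 0 0 0.001 0;0 0 0 0.001 0;0 0 0 0 0;0 0 0 0 0")

```text
time: 22.6
position: [0.5062, -0.0947, 0.0555]
tcp_rot: [-0.001, 0.793, 0.609, 0.002]
contact_force: [-0.0, 0.2, -0.2]
finger_gap: -0.0
```

Request:
send_rows(commands="0 0 0 0.001 0;0 0 0 0.001 0;0 0 0 0 0;0 0 0 0 0")

```text
time: 23.0
position: [0.5065, -0.0949, 0.0541]
tcp_rot: [-0.001, 0.793, 0.609, 0.002]
contact_force: [-0.6, -0.4, 2.2]
finger_gap: -0.0002
```

Request:
send_rows(commands="0 0 0 0.001 0;0 0 0 0.001 0;0 0 0 0 0")

```text
time: 23.3
position: [0.5069, -0.0951, 0.0529]
tcp_rot: [-0.001, 0.793, 0.609, 0.002]
contact_force: [-1.4, 0.7, 4.6]
finger_gap: 0.0001
```

Request:
send_rows(commands="0 0 0 0.001 0;0 0.002 0 0.0003 0;0 0.003 0 0.0003 0;0 0.003 0 0.0003 0")

```text
time: 23.7
position: [0.5082, -0.0906, 0.0524]
tcp_rot: [-0.0, 0.794, 0.608, 0.0]
contact_force: [-2.4, -1.2, 6.6]
finger_gap: -0.0001
```

Run:
```python
from h import *
import pickle
print(togo([.508,-.0857,.0525],-.262));o=observe();print(o["time"],o["contact_force"])
c=read_camera("wrist")
cv2.imwrite("pics/w17.png",c["img"])
for m in mark_of("shuttle","wrist"): print(m["conf"],onz(c,"wrist",m["position"],.0525))
```

```text
(array([ 0.508171  , -0.09056706,  0.05235262]), array([ 0.00465344, -0.00143671, -0.00014347]), np.float64(-0.264357996314812), np.float64(-0.0023579963148119276), 'tilt', array([0.00062129, 0.00082512]))
23.7 [-2.35364198 -1.15314376  6.56117462]
```

View pics/w17.png

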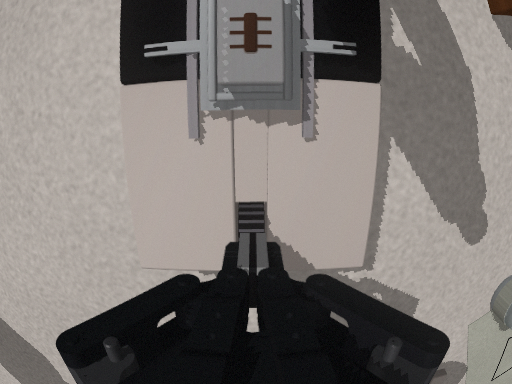

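Request:
send_rows(commands="0 0.004 -0.0004 0.0002 0;0 0.004 -0.0004 0.0002 0;0 0.003 -0.0003 0.0002 0;0 0.001 0 0 0")

```text
time: 24.2
position: [0.5102, -0.082, 0.0531]
tcp_rot: [0.001, 0.795, 0.607, -0.001]
contact_force: [-1.8, -0.9, 4.3]
finger_gap: -0.0002
```

```bash
cat > sh.py <<'E'
from h import *
import sys
k=sys.argv[1]
u=np.array([np.sin(.2618),np.cos(.2618)]); w=np.array([u[1],-u[0]])
sl=np.array([.508,-.0857])
p,M=tool(); o=observe(); q=p[:2]-sl
print("t",o["time"],"tcp rel slot u,w mm",np.round([q@u*1e3,q@w*1e3],2),"z",p[2],"F",np.round(o["contact_force"],1),"yaw",np.arctan2(M[1,1],M[0,1]),"tilt",M[:2,2])
c=read_camera("wrist"); cv2.imwrite(f"pics/w{k}.png",c["img"])
E
python3 sh.py 18
```

```text
t 24.2 tcp rel slot u,w mm [4.19 1.15] z 0.05311606758788054 F [-1.8 -0.9  4.3] yaw -0.266470140768239 tilt [ 0.00059407 -0.00282796]
```

View pics/w18.png

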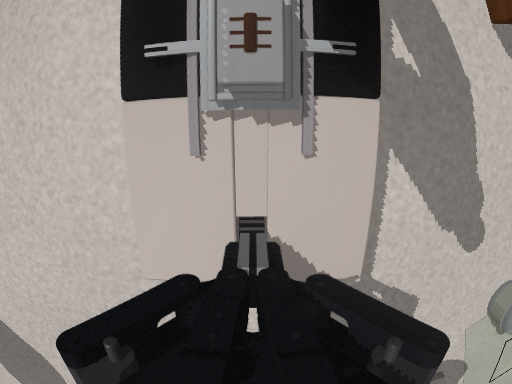

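Request:
send_rows(commands="0 0.002 0 0.001 0;0 0.003 -0.0004 0.0008 0;0 0.003 -0.0004 0.0006 0;0 0.001 0 0.0004 0;0 0 0 0 0")

```text
time: 24.75
position: [0.5123, -0.0744, 0.0519]
tcp_rot: [0.002, 0.795, 0.606, -0.001]
contact_force: [-2.2, -0.3, 6.0]
finger_gap: 0.0001
```

```bash
python3 sh.py 19
```

```text
t 24.75 tcp rel slot u,w mm [12.01  1.28] z 0.05191766652488218 F [-2.2 -0.3  6. ] yaw -0.26873666711634764 tilt [ 0.00114635 -0.00372211]
```

Request:
send_rows(commands="0 0 0 -0.003 0;0 -0.002 0 -0.003 0;0 -0.004 -0.0005 -0.001 -0.003;0 -0.005 -0.0005 0 -0.003;0 -0.005 0 0 0;0 -0.003 0 0 0;0 -0.001 0 0 0;0 0 0 0 0;0 0 0 0 0")

```text
time: 25.7
position: [0.5047, -0.0952, 0.0576]
tcp_rot: [0.001, 0.794, 0.608, -0.001]
contact_force: [0.6, 0.2, -1.2]
finger_gap: 0.0003
```

```bash
python3 sh.py 20
```

```text
t 25.7 tcp rel slot u,w mm [-10.06  -0.72] z 0.057552873865316344 F [ 0.6  0.2 -1.2] yaw -0.26330364516278526 tilt [ 0.00051411 -0.00337638]
```

View pics/w20.png

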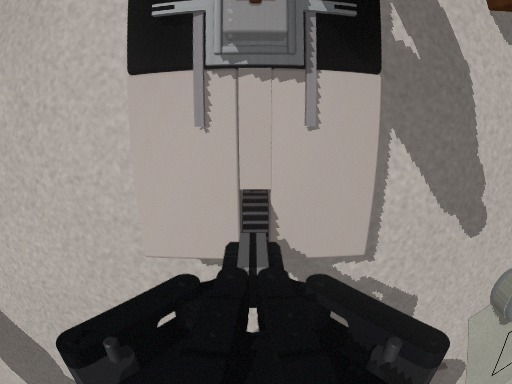

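Request:
send_rows(commands="0 0 0 0.002 0;0 0 0.0003 0.002 0;0 0 0.0003 0.001 0;0 0 0 0.001 0;0 0.002 0 0.0005 0;0 0.003 0 0.0005 0;0 0.004 0 0.0004 0")

```text
time: 26.45
position: [0.5073, -0.0898, 0.0525]
tcp_rot: [0.002, 0.794, 0.608, -0.003]
contact_force: [-3.8, -0.8, 6.8]
finger_gap: -0.0004
```

Request:
send_rows(commands="0 0.004 -0.0003 0.0004 0;0 0.004 -0.0003 0.0004 0")

```text
time: 26.65
position: [0.5086, -0.0836, 0.0528]
tcp_rot: [0.002, 0.795, 0.607, -0.003]
contact_force: [-2.3, -1.1, 5.8]
finger_gap: 0.0001
```

Request:
send_rows(commands="0 0.004 -0.0003 0.0005 0;0 0.004 -0.0003 0.0006 0;0 0.003 -0.0002 0.0006 0;0 0.001 0 0.0004 0;0 0 0 0.0002 0")

```text
time: 27.15
position: [0.5114, -0.0728, 0.0523]
tcp_rot: [0.003, 0.795, 0.607, -0.004]
contact_force: [-1.0, -0.1, 3.3]
finger_gap: 0.0001
```

```bash
python3 sh.py 21
```

```text
t 27.15 tcp rel slot u,w mm [13.35 -0.07] z 0.0522533410152662 F [-1.  -0.1  3.3] yaw -0.26708686036202695 tilt [-0.00293639 -0.00939349]
```

View pics/w21.png

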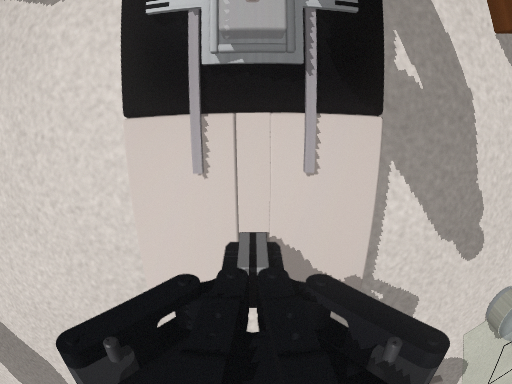

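Run:
```python
from h import *
c=read_camera("wrist")
u=np.array([np.sin(.2618),np.cos(.2618)]); w=np.array([u[1],-u[0]]); v=np.array([.5565,.0970])
cv2.imwrite("pics/w21a.png",cv2.resize(c["img"][0:75,130:380],None,fx=3.2,fy=6,interpolation=cv2.INTER_CUBIC))
for q in [(6.5,150),(6.5,355)]:
    r=onz(c,"wrist",q,.053)[:2]-v; print(r@u,r@w)
```

```text
-0.048959402799139226 -0.04937923091411557
-0.04948498165699462 0.04980584471768442
```

View pics/w21a.png

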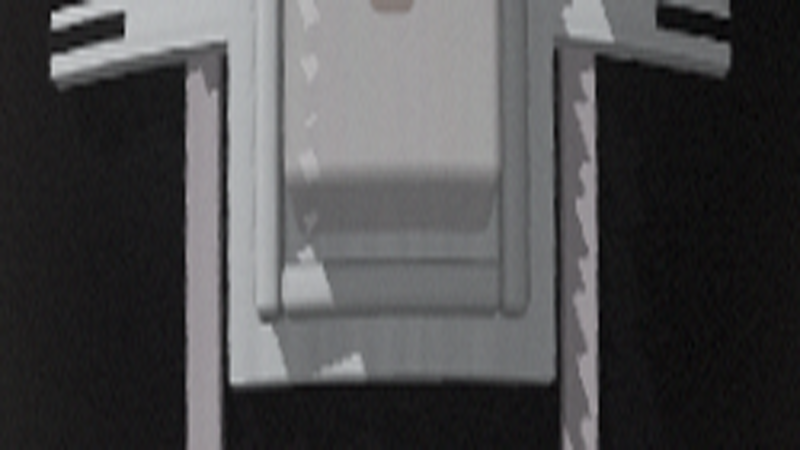

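Request:
send_rows(commands="0 0 0 -0.003 0;0 -0.002 0 -0.003 0;0 -0.004 0 -0.001 -0.003;0 -0.005 0 0 -0.002;0 -0.005 0 0 0;0 -0.003 0 0 0;0 -0.001 0 0 0;0 0 0 0 0;0 0 0 0 0")

```text
time: 28.15
position: [0.5051, -0.0949, 0.0584]
tcp_rot: [0.003, 0.794, 0.608, -0.004]
contact_force: [0.1, 0.4, 0.5]
finger_gap: 0.0001
```

```bash
python3 sh.py 22
```

```text
t 28.15 tcp rel slot u,w mm [-9.63 -0.43] z 0.058400476880115404 F [0.1 0.4 0.5] yaw -0.26355754222251676 tilt [-0.00299659 -0.00986887]
```

Request:
send_rows(commands="0 0 0 0.002 0;0 0 0.0003 0.002 0;0 0 0 0.0015 0;0 0 0 0.0012 0;0 0.002 0 0.0006 0;0 0.003 0 0.0005 0;0 0.004 0 0.0004 0")

```text
time: 28.9
position: [0.5078, -0.0894, 0.0525]
tcp_rot: [0.004, 0.794, 0.607, -0.006]
contact_force: [-2.9, -1.9, 7.2]
finger_gap: -0.0
```

Request:
send_rows(commands="0 0.004 -0.0003 0.0004 0;0 0.004 -0.0003 0.0004 0")

```text
time: 29.1
position: [0.509, -0.0832, 0.0529]
tcp_rot: [0.004, 0.795, 0.607, -0.007]
contact_force: [-2.5, -0.4, 5.2]
finger_gap: 0.0
```

Request:
send_rows(commands="0 0.004 -0.0003 0.0006 0;0 0.004 -0.0003 0.0008 0;0 0.003 -0.0002 0.0007 0;0 0.001 0 0.0006 0;0 0 0 0.0003 0")

```text
time: 29.6
position: [0.5119, -0.0722, 0.0519]
tcp_rot: [0.004, 0.795, 0.607, -0.007]
contact_force: [-2.4, 0.7, 4.1]
finger_gap: -0.0004
```

```bash
python3 sh.py 23
```

```text
t 29.6 tcp rel slot u,w mm [14.05  0.27] z 0.05190506839076268 F [-2.4  0.7  4.1] yaw -0.26721387793931056 tilt [-0.00596592 -0.01555946]
```

View pics/w23.png

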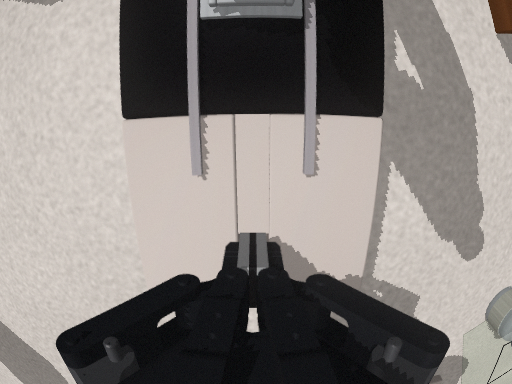

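Request:
send_rows(commands="0 0 0 -0.003 0;0 -0.002 0 -0.003 0;0 -0.004 -0.0003 -0.001 -0.003;0 -0.005 -0.0003 0 -0.002;0 -0.005 0 0 0;0 -0.003 0 0 0;0 -0.001 0 0 0;0 0 0 0 0;0 0 0 0 0")

```text
time: 30.55
position: [0.5047, -0.0943, 0.0581]
tcp_rot: [0.004, 0.794, 0.608, -0.008]
contact_force: [0.2, 0.2, -0.4]
finger_gap: -0.0002
```

```bash
python3 sh.py 24
python3 - <<'E'
from h import *
c=read_camera("scene"); cv2.imwrite("pics/sc24.png",cv2.resize(c["img"][140:220,200:330],None,fx=6,fy=6,interpolation=cv2.INTER_CUBIC))
c=read_camera("side"); cv2.imwrite("pics/s24.png",cv2.resize(c["img"][130:270,180:290],None,fx=5,fy=4.2,interpolation=cv2.INTER_CUBIC))
E
```

```text
t 30.55 tcp rel slot u,w mm [-9.13 -0.95] z 0.058122251118862656 F [ 0.2  0.2 -0.4] yaw -0.2637777934660867 tilt [-0.0064896  -0.01622399]
```

View pics/w24.png

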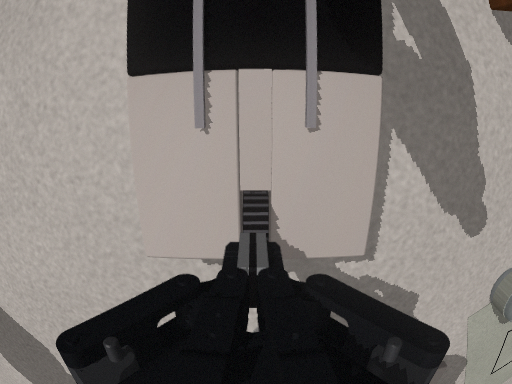

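View pics/sc24.png

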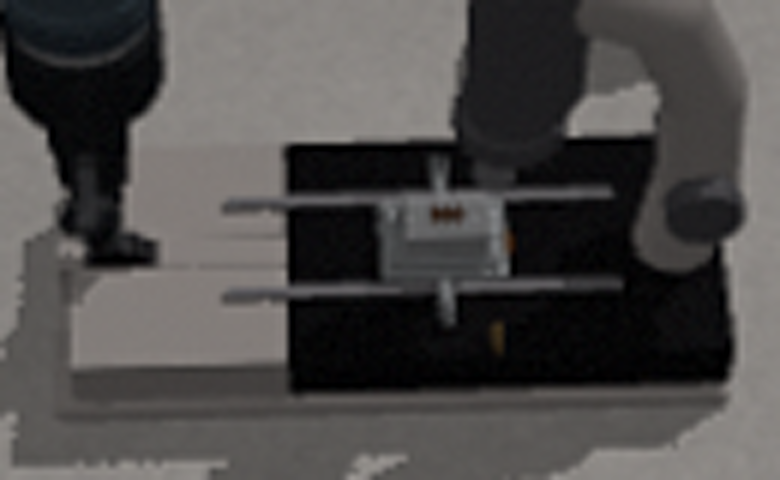

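View pics/s24.png

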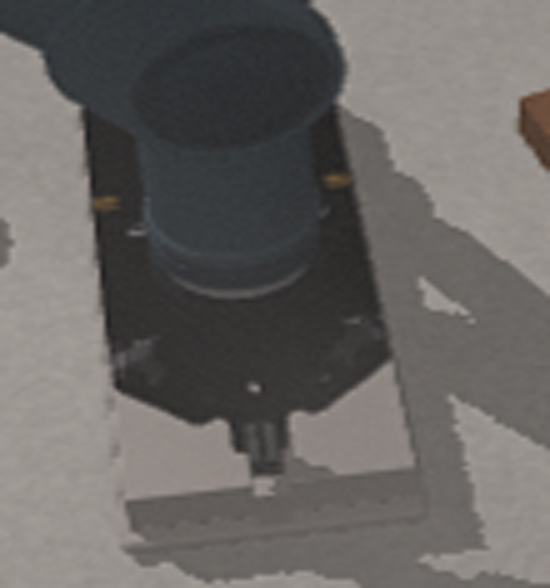

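```bash
cat > meas.py <<'E'
from h import *
import sys
# args: pointer (x,y) & post (x,y) in crop zoom of scene, crop origin (200,140), f 6
a=list(map(float,sys.argv[1:5])); 
c=read_camera("scene")
u=np.array([np.sin(.2618),np.cos(.2618)]); w=np.array([u[1],-u[0]]); v=np.array([.5565,.0970])
for nm,x,y,z in [("pointer",a[0],a[1],.052),("post",a[2],a[3],.0495)]:
    r=onz(c,"scene",(140+y/6,200+x/6),z)[:2]-v; print(nm,np.round([r@u*1e3,r@w*1e3],1))
E
python3 meas.py 447 305 497 337
```

```text
pointer [-24.3  42.5]
post [ 0.  60.9]
```

Request:
send_rows(commands="0 0 0 0.002 0;0 0 0.0004 0.002 0;0 0 0.0003 0.0015 0;0 0 0 0.0012 0;0 0.002 0 0.0006 0;0 0.003 0 0.0005 0;0 0.004 0 0.0004 0")

```text
time: 31.45
position: [0.5075, -0.0888, 0.0526]
tcp_rot: [0.005, 0.794, 0.607, -0.009]
contact_force: [-2.3, -0.9, 6.7]
finger_gap: 0.0002
```

Request:
send_rows(commands="0 0.004 -0.0003 0.0005 0;0 0.004 -0.0003 0.0006 0;0 0.004 -0.0003 0.0006 0;0 0.003 -0.0003 0.0006 0;0 0.002 -0.0002 0.0007 0;0 0.001 0 0.0006 0;0 0 0 0.0003 0")

```text
time: 32.15
position: [0.5109, -0.0747, 0.0525]
tcp_rot: [0.005, 0.795, 0.606, -0.011]
contact_force: [-1.5, 0.5, 5.4]
finger_gap: -0.0004
```

```bash
python3 sh.py 25
python3 - <<'E'
from h import *
c=read_camera("scene"); cv2.imwrite("pics/sc25.png",cv2.resize(c["img"][140:220,200:330],None,fx=6,fy=6,interpolation=cv2.INTER_CUBIC))
E
```

```text
t 32.15 tcp rel slot u,w mm [ 1.142e+01 -1.000e-02] z 0.052548523961543164 F [-1.5  0.5  5.4] yaw -0.2685606861663168 tilt [-0.01145069 -0.02232919]
```

View pics/sc25.png

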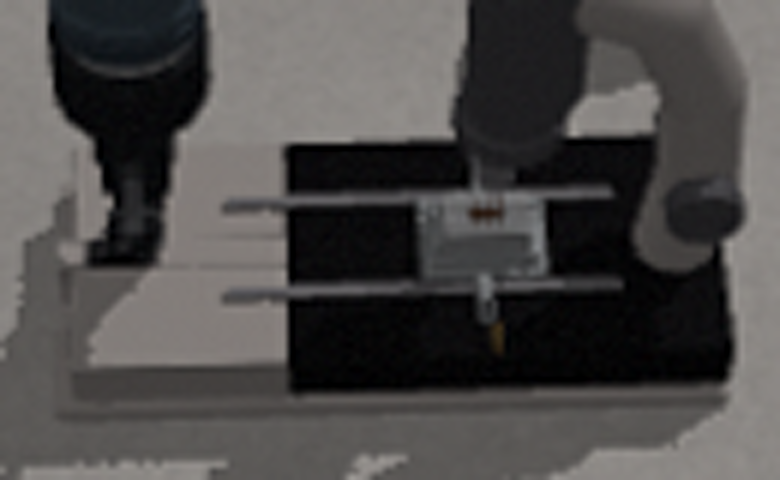

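```bash
python3 meas.py 486 305 497 337
```

```text
pointer [-4.7 43.1]
post [ 0.  60.9]
```

Request:
send_rows(commands="0 0 0 -0.003 0;0 -0.002 0 -0.003 0;0 -0.004 0 -0.001 -0.003;0 -0.005 0 0 -0.002;0 -0.005 0 0 0;0 -0.003 0 0 0;0 0 0 0 0;0 0 0 0 0;0 0 0 0 0")

```text
time: 33.2
position: [0.5051, -0.0955, 0.0588]
tcp_rot: [0.006, 0.794, 0.608, -0.011]
contact_force: [-0.4, 0.4, -0.1]
finger_gap: -0.0002
```

```bash
python3 sh.py 26
```

```text
t 33.2 tcp rel slot u,w mm [-10.24  -0.21] z 0.058836790812317824 F [-0.4  0.4 -0.1] yaw -0.2648218921639377 tilt [-0.01099881 -0.02294687]
```

Request:
send_rows(commands="0 0.002 0 0.002 0;0 0.001 0 0.002 0;0 0 0 0.0015 0;0 0 0 0.0015 0;0 0 0 0.0006 0;0 0 0 0.0004 0")

```text
time: 33.85
position: [0.5071, -0.0927, 0.0528]
tcp_rot: [0.006, 0.794, 0.608, -0.011]
contact_force: [-1.8, 0.5, 7.1]
finger_gap: -0.0002
```

```bash
python3 sh.py 27
```

```text
t 33.85 tcp rel slot u,w mm [-6.97  0.92] z 0.0528031678022287 F [-1.8  0.5  7.1] yaw -0.2636612645200397 tilt [-0.0106328  -0.02332288]
```

Request:
send_rows(commands="0 0.002 -0.0003 0.0004 0;0 0.003 -0.0003 0.0004 0;0 0.001 0 0.0004 0;0 0 0 0.0003 0")

```text
time: 34.3
position: [0.5079, -0.0885, 0.0535]
tcp_rot: [0.006, 0.794, 0.607, -0.012]
contact_force: [-1.4, 0.4, 4.5]
finger_gap: -0.0001
```

```bash
python3 sh.py 28
python3 - <<'E'
from h import *
c=read_camera("scene"); cv2.imwrite("pics/sc28.png",cv2.resize(c["img"][160:210,250:310],None,fx=12,fy=12,interpolation=cv2.INTER_CUBIC))
E
```

```text
t 34.3 tcp rel slot u,w mm [-2.77  0.63] z 0.05351451708595471 F [-1.4  0.4  4.5] yaw -0.26521027755577287 tilt [-0.01202279 -0.02476842]
```

View pics/sc28.png

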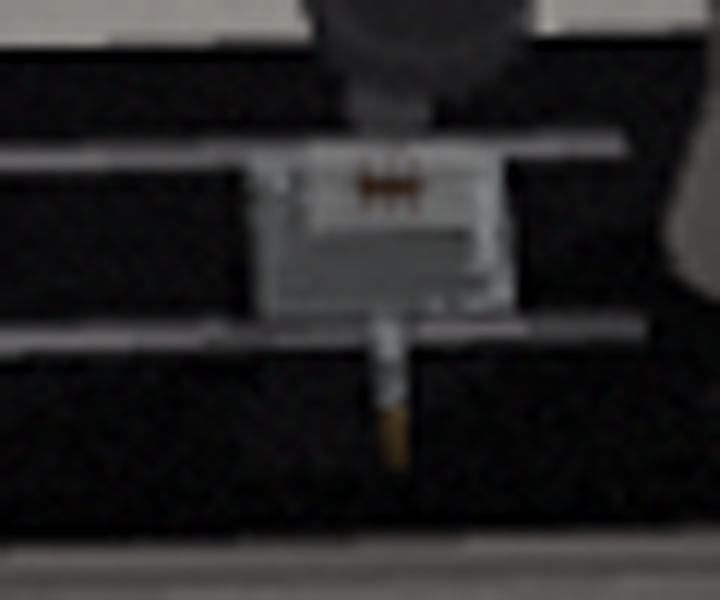

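Run:
```python
from h import *
c=read_camera("scene")
u=np.array([np.sin(.2618),np.cos(.2618)]); w=np.array([u[1],-u[0]]); v=np.array([.5565,.0970])
for nm,x,y,z in [("pointer",390,365,.052),("pointer tip",392,400,.052),("post",395,435,.0495)]:
    r=onz(c,"scene",(160+y/12,250+x/12),z)[:2]-v; print(nm,np.round([r@u*1e3,r@w*1e3],1))
```

```text
pointer [-0.1 41.6]
pointer tip [-0.1 52.3]
post [ 0.3 61.2]
```

Request:
send_rows(commands="0 0 0 -0.003 0;0 0 0 -0.006 0;0 0 0 -0.012 0;0 0.005 0 -0.012 0;0 0.01 0 -0.008 0;0 0.015 0 0 0;0 0.015 0 0 0;0 0.012 0 0 0;0 0.008 0 0 0;0 0.003 0 0 0;0 0 0 0 0;0 0 0 0 0;0 0 0 0 0")

```text
time: 35.75
position: [0.5296, -0.0149, 0.0986]
tcp_rot: [0.008, 0.794, 0.608, -0.009]
contact_force: [0.1, -0.1, 0.7]
finger_gap: -0.0
```

```bash
python3 sh.py 29
python3 - <<'E'
from h import *
import pickle
c=read_camera("wrist"); pickle.dump(c,open("c29.pkl","wb"))
E
```

```text
t 35.75 tcp rel slot u,w mm [74.   2.5] z 0.09860853760436139 F [ 0.1 -0.1  0.7] yaw -0.26338097820652134 tilt [-0.00561405 -0.02320447]
```

View pics/w29.png

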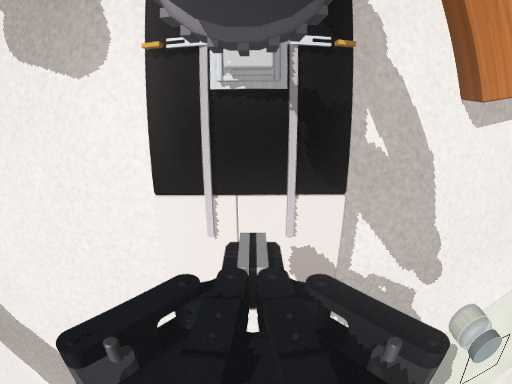

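Run:
```python
from h import *
import pickle
c=pickle.load(open("c29.pkl","rb"))
cv2.imwrite("pics/w29a.png",cv2.resize(c["img"][20:100,130:370],None,fx=3.3,fy=5,interpolation=cv2.INTER_CUBIC))
cv2.imwrite("pics/sc29.png",read_camera("scene")["img"])
```

```text
(no output)
```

View pics/w29a.png

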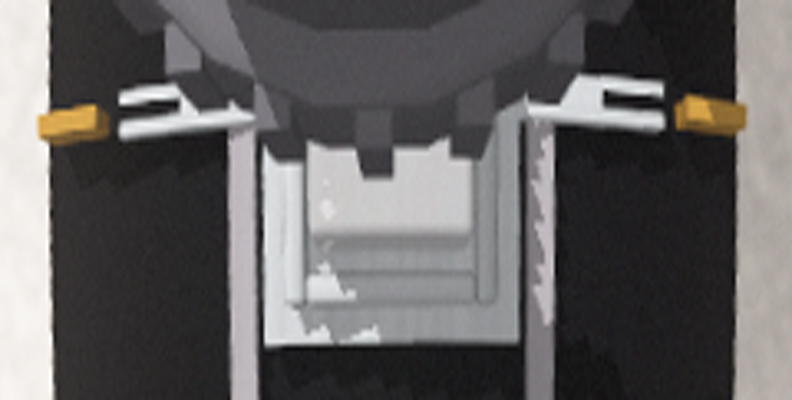

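View pics/sc29.png

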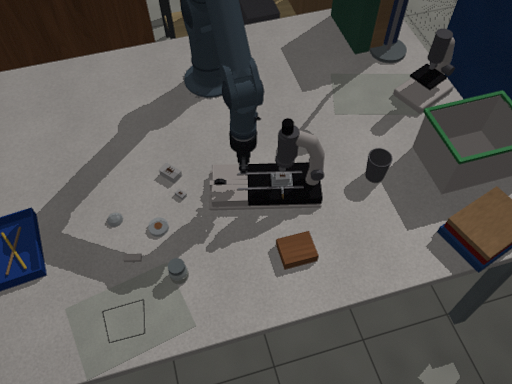

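Run:
```python
from h import *
print(hand_in()); print(observe()["time"])
```

```text
the job is handed in; nothing more can be done
None
the job is handed in; nothing more can be done
```

I set the middle-sized block flat into the shuttle's pocket and released it, then rolled the thumbwheel with the closed fingertips until the pointers met the brass posts. That took four full strokes and one short one. I handed the job in at about 36 s.

**Final position:** the last scene picture put the pointer within about 0.5 mm of the post along the travel. The last wrist picture hinted at about 1 mm past the lens axis; both are inside the 5 mm allowance. The block sat flat inside the pocket walls, though the head hid its far half in that last view.

**Forces:** readings taken during the strokes stayed between about 3 and 7 N upward, at most about 8 N in total. That means the tip was briefly under the 4 N slip guideline at the end of the second stroke. I saw no slipping: the shuttle tracked the tip in the pictures.

**Bystanders:** they looked to be where they were in the last scene picture. I did not measure each one again.

**Measurements that disagreed:**
- The block's height came out between 8 and 20 mm depending on the fit. The low values came from misread corners in my early fits.
- The block's place in the grip differed by 2 to 3 mm between the wrist picture and the arm's own position. I settled that by comparing the block's edge with the pocket wall during the descent.

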